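Take the left-hand-threaded blade cap off the clinic's desk fan

ROBOT

A 6-joint arm with a two-finger parallel gripper is mounted at the origin on the work surface. World frame = base frame: x ahead of the robot, y to its left, z up, the work surface at z = 0. Lengths are in mm, angles in rad, forces in N, time in s.
With the tool pointing down it reaches from about 350 to 975 mm from the base axis. Payload 7.1 kg.
Tool frame: the origin (TCP) lies midway between the tips of the shut fingers; the grasp point (between the pads) lies pinch_z behind it (pinch_z is the distance from the TCP to the grasp point, in mm); z points along the fingers, y is the line along which they close (so a half turn about z gives the same grasp; the last joint's range is limited). The gripper opens to 88 mm and grips with 3 to 60 N. Pads are 20 mm wide; open, the fingers measure 115 mm over their backs; the gripper's body (75 mm by 178 mm) begins 61 mm behind the grasp point.
Start: joints at [-1.161, 0.423, 1.63, -0, 1.089, -0.019], TCP at [259.877, -568.391, 201.175] pointing down, gripper open.
Joint ranges: [-3, 3], [-0.9, 2.11], [0.09, 2.58], [-1.31, 4.45], [0.11, 2.69], [-2.54, 2.54]. Speed limits (rad/s): [2.39, 2.39, 3.01, 3.14, 3.14, 3.14].

INTERFACE

Orientations are given as a rotation vector (axis times angle).
In Python, from workcell import get_obs, get_image, close_job, pinch_z gives the robot as it stands.
- The arm moves only by the tool jog_arm, never from a script. Its argument "commands" is a list of rows, each a list of 3 entries, a list of its own where there are three numbers: the gripper command: -1 is shut, 1 is fully open, values between are in proportion, then the shift along the tool's x, y, z as a fraction of full scale, then the turn, a rotation vector about the tool's x, y, z as a fraction of full scale. In form: [[gripper, [tx, ty, tz], [rx, ry, rz]], ...]. A call has 1 to 10 rows; each row shifts and turns the commanded pose from where the row before left it, along the tool's axes as they then stand; what a row does not reach is not made up. Full scale, the value 1, is 0.1 m for a shift and 45 degrees for a turn. A row lasts 1/10 s, in which the tool goes at most 50 mm and 8.59 degrees, less where a joint would pass 70% of its speed; a pose out of reach is approached as far as the arm can. A call with a number of a shift or a turn outside -1 to 1 is refused whole. A call with a gripper value outside its range is refused whole. The fingers move at their own pace and stop on an object; the grip force is fixed at half the most. Time passes only in rows, so rows that do not move let the fingers close. It gives the time, the measured TCP pose, the force, the opening and the grip force at its end, in the units of the state.
- get_obs(): the state, without advancing time (a new reading comes with each control period).
- get_image(name): name is "side" or "top"; returns a dict with "image" (480x640x3 uint8, blue, green, red), "z_map" (480x640 float32, mm along the optical axis (not along the pixel's ray), 0 where there is no reading), "intrinsics" (3x3 intrinsics, pixels), "eye" and "orientation" of the camera in the world. Camera axes: x right, y down, z forward; pixel columns grow to the right and rows downward; lengths in mm; the calibration is good to about 2 mm. A picture is of the moment at which its call begins.
- close_job(): hands the job in; it is judged then, once.
The state is a dict: "t": time; "qpos": joint angles; "qvel": joint speeds; "joint_torque": joint torques, N m; "ee_pos": TCP position; "orientation": TCP orientation; "ft_force": force on the tool from outside, world axes, zero at the start; "moment": the same for the moment, N m; "width": finger opening in mm; "grasp_force": force on a finger pad.
Only numpy, scipy, OpenCV 4.12 (cv2) and the standard library are available. Lean on these libraries where they do the work, as an engineer would, in place of code of your own. Each camera call takes 0.05 s, during which the arm holds its last target. There are 200 camera calls.

TASK

The desk fan has to be cleaned: its front guard is off and its head is tipped back. Switch it off first: slide the dust cover on its sloping control deck aside, press the button under it right in, and slide the cover fully shut again. Then unscrew the blade cap, which has a left-hand thread and so loosens clockwise, draw it off without forcing it or leaning on the blades, and set it down gently in the steel kidney dish, let go of it, and leave everything else where it stands.

Things in the scene. Friction and masses are not known exactly. Their poses are not given: they have to be found in the camera images.
- fan: White plastic desk air circulator, fixed to the desk. Origin: centre of the underside of its base (225 mm deep, 180 wide); z up, its front (control deck) faces -x, the robot, within 20 degrees. The head is tipped back: its axis leans 35 degrees from vertical towards the front.
- hub_face (a point): Centre of the rotor hub's flat face, where the cap's lower edge sits; z: the fan's axis, out of the fan (up and forward). Hub radius 20 mm; five grey blades to radius 90 mm, their top edges 5 mm or more below this face; duct of inner radius 102 mm, rim 4 mm above this face. The rotor starts at any of a range of angles and the motor holds it: it gives only to over 0.8 N m.
- post_tip (a point): Tip of the threaded plastic post (hidden in the cap) on the fan's axis, 18.5 mm above the hub face; 24 mm over the thread. Left-hand thread, lead 16 mm per turn. Axes as hub_face.
- cap_center (a point): Centre, half-way up, of the loose grey blade cap (30 g): ribbed, round, 40 mm in diameter, 37 mm high, straight-sided for the lower 32 mm; sits on the hub face at the start, this point 18 mm above it; z out of the closed end. Looking down on the closed end, clockwise loosens, counter-clockwise only jams. Grip it round its side from any angle.
- cap_lower_edge (a point): Centre of the cap's open lower edge, axes as cap_center. From its start the cap needs 105 to 155 degrees clockwise to come free, rising 2 to 7 mm on the way, with about 3 mm of axial play; it turns easily and stays where it is left. More clockwise turn does no harm. Then it draws off along the axis, clear of the post after 20 mm.
- cover (a joint): Sliding dust cover on the control deck, m: 0 shut over the button (starts 0 to 6 mm open), 0.060 fully open. Opens sideways along the deck, along -y of cover_tab; stays where it is left; needs about 2 N.
- cover_tab (a point): Centre of the cover's grip tab, a rib 14 mm high, 12 mm thick along the sliding direction (y) and 32 mm long (x). It stands on the cover plate, 50 mm (y) by 56 (x), 4 thick, whose top is 14 mm above the deck. z: the deck's normal, leaning 25 degrees from vertical to the fan's front; x points up the slope. Moves with the cover.
- rim_front (a point): Lowest, foremost point of the duct's rim, which hangs over the deck: an upright hand at the deck fouls it; a hand along the deck's normal passes it (75 mm aside).
- button_top (a point): Centre of the top of the round push button, 26 mm across, 5.5 mm proud of the deck; axes as cover_tab. It lies under the shut cover; with the cover fully open the cover's edge is 35 mm away towards -y. The cover's rails run along y, inner edges 23 mm from this point in x, tops 4 mm above the button's top.
- button (a joint): Push-button travel, m: 0 out, 0.0045 right in; springs back; 1.5 N starts it, about 5 N presses it right in, along -z of button_top.
- dish_floor (a point): Loose stainless kidney dish, 300 g, 220 mm long (x) by 120 wide, wall 38 mm high, 3 thick. This point: inner floor (3 mm above the desk), half-way along and across, where the inside is 97 mm wide. It bends towards -y: its middle line lies 10 mm off at x = 40 mm either way. z up.
Mind the look-alikes: they are no part of the job. What is shaped like the part that bears cap_center but green or purple is not meant.

How it is judged:
By the outcome, as a careful person would: the job done as asked, in the order asked, and still so for the second after the job is handed in, with the robot touching nothing.
It also fails if it takes over 69 s, if anything falls off the work surface, if the arm or the gripper's body presses on something with over 40 N, if the wrist force passes 120 N, or if a joint passes its speed limit or range.

## Working session

There is one attempt and no reset: what is moved stays moved. The work goes in short steps, Python scripts to look and compute and a tool call to move; the robot and the scene stay as the last step left them, time stands still between calls to the robot, and variables do not carry over. Pictures are saved under pics/ and viewed, at most 13 in all, crops included, and the job is handed in when it is done.

Besides the shell and the picture viewer there is one more tool, called after "Call:" by a JSON object that holds its "method" and its "body", one argument or row to a line. jog_arm: Moves the arm, as the interface text tells. Its arguments: {"type":"object","properties":{"commands":{"type":"array","items":{"type":"array"}}},"required":["commands"]}

```bash
ls; mkdir -p pics; cat > h.py <<'E'
import numpy as np, cv2, pickle
from scipy.spatial.transform import Rotation as R
from workcell import get_obs, get_image, close_job, pinch_z
def snap(n,tag):
    d=get_image(n); cv2.imwrite(f'pics/{tag}.png',d['image']); pickle.dump(d,open(f'{tag}.pkl','wb')); return d
def rot(o):
    o=np.array(o,float); return o if o.shape==(3,3) else R.from_rotvec(o).as_matrix()
def cloud(d):
    K=np.array(d['intrinsics']);z=d['z_map'];v,u=np.mgrid[:480,:640]
    P=np.stack([(u-K[0,2])/K[0,0]*z,(v-K[1,2])/K[1,1]*z,z],-1)
    W=P@rot(d['orientation']).T+np.array(d['eye']); W[z==0]=np.nan; return W
E
python3 - <<'E'
from h import *
for n in('side','top'):
    d=snap(n,n+'0'); print(n,d['eye'],d['orientation'],d['intrinsics'])
print(get_obs(),pinch_z)
E
```

```text
pics
side [461.7089596  828.02475988 718.33331261] [-0.24542533  2.69645549 -1.4232924 ] [[508.06991816   0.         318.74552193]
 [  0.         508.06991816 246.41542977]
 [  0.           0.           1.        ]]
top [ 456.29984688   38.36941298 1105.20468634] [-2.1646997   2.13852647 -0.17892933] [[447.69318083   0.         312.14051298]
 [  0.         447.69318083 237.326816  ]
 [  0.           0.           1.        ]]
{'t': 0.1, 'qpos': array([-1.16098310e+00,  4.23785964e-01,  1.63059425e+00, -7.25429194e-06,
        1.08860128e+00, -1.90233864e-02]), 'qvel': array([ 3.01948964e-04, -3.67728153e-04, -2.18391392e-03,  1.45291182e-03,
        9.62783516e-05,  1.07775175e-03]), 'joint_torque': array([-7.05552156e-04, -5.45614493e+01, -2.74323928e+01,  6.44448982e-02,
        1.87878491e-02, -2.92098173e-05]), 'ee_pos': array([ 259.68124358, -567.91901984,  200.47359397]), 'orientation': array([-3.06832008e+00, -6.68180763e-01,  4.33275310e-04]), 'ft_force': array([ 0.18360414, -0.54005906, -0.71731451]), 'moment': array([0.02413607, 0.03528094, 0.02541663]), 'grasp_force': 0.0, 'width': 87.63805133315958} 18.700000000000003
```

View pics/side0.png

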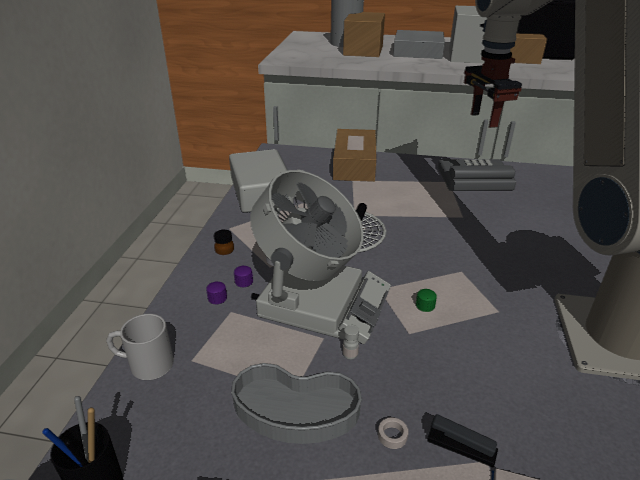

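View pics/top0.png

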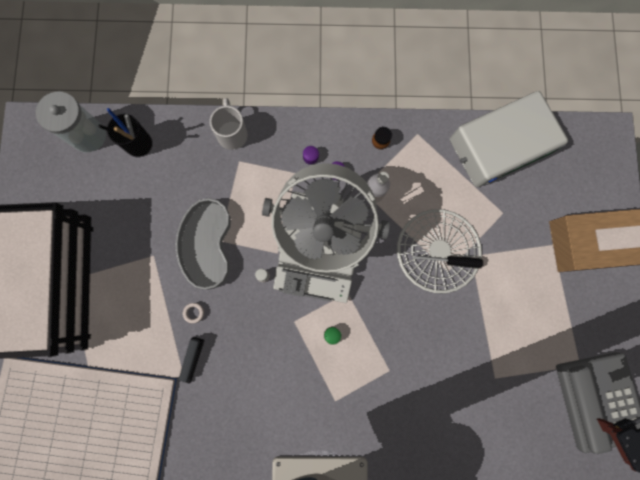

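The side view shows the fan at about (310,240) with its deck at (370,300). In the top view the cap is at (323,230), the deck at (312,283) with the cover tab near (297,283), and the dish at (203,245). A small white bottle stands by the deck at (262,275). Next I measure the points and enlarge the deck.

```bash
python3 - <<'E'
from h import *
t=pickle.load(open('top0.pkl','rb'));s=pickle.load(open('side0.pkl','rb'))
T=cloud(t);S=cloud(s)
a=cv2.resize(t['image'][255:310,250:370],None,fx=6,fy=6,interpolation=cv2.INTER_CUBIC)
b=cv2.resize(s['image'][160:360,240:400],None,fx=4,fy=4,interpolation=cv2.INTER_CUBIC)[:,:640]
cv2.imwrite('pics/c1.png',a); cv2.imwrite('pics/c2.png',b[200:800])
np.set_printoptions(precision=0,suppress=True,linewidth=200)
for (v,u) in [(231,323),(283,280),(283,290),(283,297),(283,305),(285,320),(288,340),(275,262),(245,203),(245,180),(170,327),(268,322)]: print('top',u,v,T[v,u])
E
```

```text
top 323 231 [597.   4. 253.]
top 280 283 [507.  97.  31.]
top 290 283 [506.  72.  49.]
top 297 283 [505.  56.  63.]
top 305 283 [506.  37.  54.]
top 320 285 [503.   1.  37.]
top 340 288 [496. -46.  39.]
top 262 275 [523. 136.  69.]
top 203 245 [599. 290.   5.]
top 180 245 [597. 343.  16.]
top 327 170 [716.  -3. 264.]
top 322 268 [533.   2. 163.]
```

View pics/c1.png

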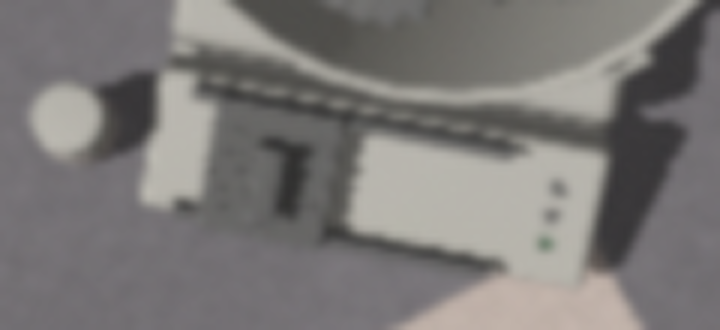

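View pics/c2.png

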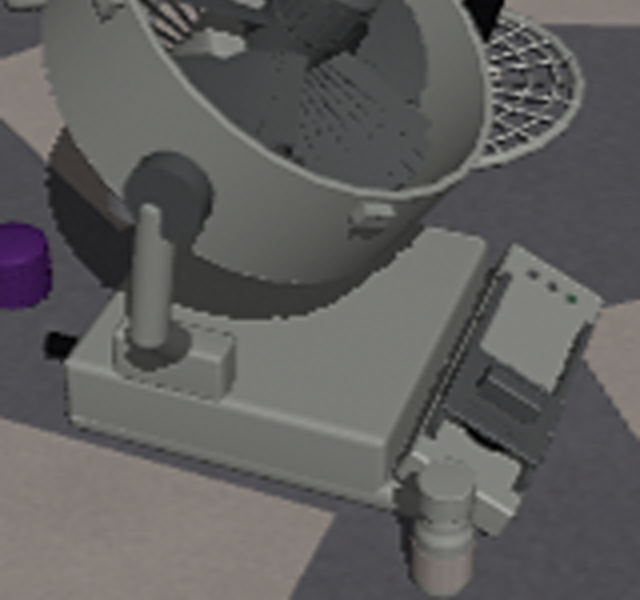

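The crops show the cover at the left (+y) end of the deck with its rib at crop (285,180), which is top pixel (297.5,285). The rails run about 11° off world y, and the bottle stands close to the deck's left side. Now the fits.

```bash
python3 - <<'E'
from h import *
from scipy.optimize import least_squares
np.set_printoptions(precision=3,suppress=True,linewidth=200)
t=pickle.load(open('top0.pkl','rb'));s=pickle.load(open('side0.pkl','rb'))
T=cloud(t);S=cloud(s)
def plane(P):
    P=P[~np.isnan(P).any(1)];c=np.median(P,0)
    for _ in range(4):
        n=np.linalg.svd(P-P.mean(0),full_matrices=False)[2][2];r=(P-P.mean(0))@n;P=P[abs(r)<max(1.5,2*r.std())]
    return (n if n[2]>0 else -n),P.mean(0),len(P)
for nm,W,sl in (('topdeck',T,np.s_[281:295,313:335]),):
    n,c,k=plane(W[sl].reshape(-1,3));print(nm,n,c,k,'lean',np.degrees(np.arccos(n[2])),'yaw',np.degrees(np.arctan2(-n[1],-n[0])))
# rim: robust fit of torus-ish circle: highest points along axis
A=np.vstack([T.reshape(-1,3),S.reshape(-1,3)]);A=A[~np.isnan(A).any(1)]
A=A[(np.linalg.norm(A[:,:2]-[625,0],axis=1)<150)&(A[:,2]>120)&(A[:,2]<330)]
def axis(y):return np.array([-np.sin(.6109)*np.cos(y),-np.sin(.6109)*np.sin(y),np.cos(.6109)])
best=None
for yd in np.arange(-20,6,2.):
    n=axis(np.radians(yd));h=A@n
    top=np.percentile(h,99.0)
    print(yd,[np.percentile(h,p).round(1) for p in(90,95,98,99.5)])
E
```

```text
topdeck [-0.403  0.073  0.912] [496.883  -6.684  35.622] 280 lean 24.19492477356358 yaw -10.225633455798928
-20.0 [np.float64(-142.3), np.float64(-135.2), np.float64(-114.7), np.float64(-111.7)]
-18.0 [np.float64(-147.4), np.float64(-140.9), np.float64(-118.7), np.float64(-115.8)]
-16.0 [np.float64(-152.0), np.float64(-146.1), np.float64(-122.4), np.float64(-119.5)]
-14.0 [np.float64(-156.0), np.float64(-150.8), np.float64(-125.5), np.float64(-122.7)]
-12.0 [np.float64(-159.1), np.float64(-155.1), np.float64(-128.3), np.float64(-125.6)]
-10.0 [np.float64(-161.6), np.float64(-158.0), np.float64(-130.7), np.float64(-128.0)]
-8.0 [np.float64(-163.8), np.float64(-158.9), np.float64(-132.6), np.float64(-130.0)]
-6.0 [np.float64(-165.1), np.float64(-159.1), np.float64(-134.2), np.float64(-131.5)]
-4.0 [np.float64(-165.6), np.float64(-158.8), np.float64(-135.4), np.float64(-132.6)]
-2.0 [np.float64(-165.6), np.float64(-158.0), np.float64(-136.2), np.float64(-133.3)]
0.0 [np.float64(-165.1), np.float64(-156.7), np.float64(-136.6), np.float64(-133.6)]
2.0 [np.float64(-163.9), np.float64(-155.0), np.float64(-136.6), np.float64(-133.4)]
4.0 [np.float64(-162.3), np.float64(-152.9), np.float64(-136.2), np.float64(-132.9)]
```

```bash
python3 - <<'E'
from h import *
from scipy.optimize import least_squares
np.set_printoptions(precision=1,suppress=True,linewidth=200)
t=pickle.load(open('top0.pkl','rb'));s=pickle.load(open('side0.pkl','rb'))
def fr(y,l):
    z=np.array([-np.sin(l)*np.cos(y),-np.sin(l)*np.sin(y),np.cos(l)]);yy=np.array([-np.sin(y),np.cos(y),0]);return np.stack([np.cross(yy,z),yy,z],1)
for nm,d in (('top',t),('side',s)):
    W=cloud(d);A=W.reshape(-1,3);A=A[~np.isnan(A).any(1)]
    A=A[(np.linalg.norm(A[:,:2]-[610,0],axis=1)<160)&(A[:,2]>120)&(A[:,2]<330)]
    best=(0,)
    for yd in np.arange(-18,0,.5):
        F=fr(np.radians(yd),np.radians(35));p=A@F
        c0=np.array([590,5,235.])@F
        for h in np.arange(-30,40,1.5):
            q=p[abs(p[:,2]-c0[2]-h)<1.5][:,:2]
            if len(q)<100: continue
            def f(x): return np.hypot(*(q-x).T)-104.5
            r=least_squares(f,c0[:2],loss='cauchy',f_scale=2)
            k=(abs(r.fun)<3.5).sum()
            if k>best[0]: best=(k,yd,h,F@np.r_[r.x,c0[2]+h],F)
    print(nm,best[:3],'rimcentre',best[3],'hubface',best[3]-4*best[4][:,2])
    # cap
    F=best[4];p=(A-best[3])@F
    m=(np.hypot(p[:,0],p[:,1])<40)&(p[:,2]>5)&(p[:,2]<45);q=p[m]
    tp=q[np.hypot(q[:,0],q[:,1])<15]
    print(' cap n',m.sum(),'top h',np.percentile(tp[:,2],[50,80,95]) if len(tp) else None)
    sd=q[(q[:,2]>4)&(q[:,2]<26)]
    r=least_squares(lambda x:np.hypot(*(sd[:,:2]-x).T)-20,[0,0],loss='cauchy',f_scale=1)
    print(' cap axis off',r.x,len(sd),'rms',np.median(abs(r.fun)), 'top pts mean',tp.mean(0))
# cover in top & side
for nm,d,sl in (('top',t,np.s_[262:300,272:345]),('side',s,np.s_[265:345,335:395])):
    W=cloud(d)[sl];im=d['image'][sl].astype(float).mean(-1)
    F=fr(np.radians(-11),np.radians(25));o=np.array([496.9,-6.7,35.6]);p=(W-o)@F
    ok=~np.isnan(p).any(-1)
    def st(m,l): 
        q=p[ok&m];print(nm,l,len(q),'x',np.percentile(q[:,0],[2,50,98]),'y',np.percentile(q[:,1],[2,50,98]),'z',np.percentile(q[:,2],[2,50,98]))
    z=p[...,2];box=(abs(p[...,0])<32)&(p[...,1]>-50)&(p[...,1]<120)
    st(box&(z>18)&(z<32),'tab');st(box&(z>10)&(z<17),'plate');st(box&(abs(z)<4),'deck')
    q=p[ok&box&(z>10)&(z<17)];print(cv2.minAreaRect(q[:,:2].astype(np.float32)))
E
```

```text
top (np.int64(528), np.float64(-10.5), np.float64(-21.0)) rimcentre [612.9   0.6 225.7] hubface [615.2   0.2 222.4]
 cap n 407 top h [32.8 34.2 35.3]
 cap axis off [-1.7 -0. ] 95 rms 0.41288022628278753 top pts mean [ 0.8  0.  32.8]
side (np.int64(490), np.float64(-10.0), np.float64(-22.5)) rimcentre [614.    5.9 224. ] hubface [616.3   5.5 220.7]
 cap n 433 top h [33.2 34.2 34.8]
 cap axis off [-1.5 -1.4] 199 rms 0.6976486907233408 top pts mean [ 0.1  1.4 33.1]
top tab 80 x [-13.8   3.6  19.4] y [61.6 68.2 82.8] z [18.1 27.2 30.6]
top plate 439 x [-26.3   4.9  29.1] y [-13.2  61.2  93. ] z [10.2 13.7 16.6]
top deck 990 x [-23.2   1.9  30.5] y [-46.3  10.9 115.1] z [-3.5 -0.1  3.3]
((1.6722755432128906, 38.404502868652344), (57.5702018737793, 123.36844635009766), 1.5660849809646606)
side tab 118 x [-14.6   0.8  15.8] y [67.1 76.8 80.7] z [18.3 25.4 28.7]
side plate 391 x [-26.7   1.8  28. ] y [39.1 80.3 98. ] z [10.1 12.8 16. ]
side deck 907 x [-25.5   0.8  29.9] y [-47.9  14.6 117. ] z [-3.7 -1.5  1.9]
((0.5296916961669922, 51.59423828125), (55.915855407714844, 106.632080078125), 0.8416951298713684)
```

```bash
cat >> h.py <<'E'
def fr(yd,ld):
    y,l=np.radians([yd,ld])
    z=np.array([-np.sin(l)*np.cos(y),-np.sin(l)*np.sin(y),np.cos(l)]);yy=np.array([-np.sin(y),np.cos(y),0]);return np.stack([np.cross(yy,z),yy,z],1)
YAW=-10.3
def tool(F,sy=1,spin=0):  # tool z = -F.z, tool y = sy*F.y, then spin deg about tool z
    M=np.stack([np.cross(sy*F[:,1],-F[:,2]),sy*F[:,1],-F[:,2]],1); return M@R.from_euler('z',spin,degrees=True).as_matrix()
def go(p,M,p0=None,M0=None):
    o=get_obs()
    if M0 is None: M0=rot(o['orientation'])
    if p0 is None: p0=np.array(o['ee_pos'])
    rv=R.from_matrix(M0.T@M).as_rotvec()/np.radians(45); n=int(np.ceil(np.linalg.norm(rv)/.185))
    s=M.T@(np.array(p)-p0)/100
    print('turn',n,'rows of',(rv/max(n,1)).round(4),'; then shift total',s.round(4),'rows',int(np.ceil(np.linalg.norm(s)/.45)))
E
python3 - <<'E'
from h import *
np.set_printoptions(precision=1,suppress=True,linewidth=200)
t=pickle.load(open('top0.pkl','rb'));s=pickle.load(open('side0.pkl','rb'))
F=fr(YAW,25);o=np.array([496.9,-6.7,35.6])
for nm,d in (('top',t),('side',s)):
    W=cloud(d);p=(W-o)@F;z=p[...,2]
    box=(abs(p[...,0])<32)&(p[...,1]>30)&(p[...,1]<110)
    for lo,hi in((25,32),(18,25),(11,16)):
        q=p[box&(z>lo)&(z<hi)];print(nm,lo,len(q),'x',np.percentile(q[:,0],[3,50,97]),'y',np.percentile(q[:,1],[3,50,97]),'z',np.median(q[:,2]))
    m=(np.linalg.norm(W[...,:2]-[600,290],axis=-1)<135)&(W[...,2]>32)&(W[...,2]<46)&(W[...,1]>190)
    q=W[m];r=cv2.minAreaRect(q[:,:2].astype(np.float32));print('dish rim',r,np.percentile(q[:,2],50))
    c=np.array(r[0]);b=q[abs(q[:,0]-c[0])<8];print('mid y',b[:,1].min(),b[:,1].max(),np.percentile(b[:,1],[10,50,90]))
    f=W[(np.linalg.norm(W[...,:2]-[600,285],axis=-1)<25)];print('floor',np.nanmedian(f[:,2]))
    f=W[(np.linalg.norm(W[...,:2]-[420,90],axis=-1)<25)];print('desk z',np.nanmedian(f[:,2]))
print('tool M0\n',rot(get_obs()['orientation']))
tab=o+F@[1,71,21]
for sy in(1,-1): go(tab+F[:,2]*120,tool(F,sy))
print(tab)
E
```

```text
top 25 56 x [-13.1   2.8  16.3] y [63.1 68.4 73.8] z 27.588752978718755
top 18 19 x [-11.1  10.1  20. ] y [62.4 69.7 83.2] z 23.728945040714848
top 11 344 x [-25.5   3.6  28.8] y [44.2 67.1 92.1] z 13.645006167472799
dish rim ((600.0485229492188, 285.1552429199219), (220.4005889892578, 125.96226501464844), 0.2634750008583069) 40.65159454841
mid y 241.11342254065033 348.15486200166873 [241.7 294.3 346.2]
floor 3.541682318124913
desk z 1.1949541816908322
side 25 59 x [-12.4   0.3  15.9] y [67.4 73.5 78.8] z 26.26630438481544
side 18 55 x [-13.6   3.1  16.6] y [68.8 78.1 80.7] z 22.13340146000949
side 11 326 x [-25.4   3.   28.1] y [49.6 80.2 97.4] z 12.637815173931322
dish rim ((600.9566040039062, 289.19091796875), (126.6598129272461, 220.3526611328125), 89.2918701171875) 39.009955204292964
mid y 245.00779665568064 352.45593654061565 [248.5 347.3 350.9]
floor 2.337790591243561
desk z -0.4804582186883408
tool M0
 [[ 0.9  0.4 -0. ]
 [ 0.4 -0.9  0. ]
 [ 0.  -0.  -1. ]]
turn 18 rows of [-0.  -0.  -0.2] ; then shift total [-0.5  6.7  0.6] rows 15
turn 6 rows of [-0.   0.1  0.1] ; then shift total [ 0.5 -6.7  0.6] rows 15
[501.8  64.6  55.1]
```

```bash
python3 - <<'E'
from h import *
F=fr(YAW,25);o=np.array([496.9,-6.7,35.3])
tab=o+F@[1.7,71,17.5]
go(tab+F[:,2]*100,tool(F,-1)); print(tab)
E
```

```text
turn 6 rows of [-0.0285  0.0898  0.127 ] ; then shift total [ 0.5248 -6.6559  0.8843] rows 15
[503.83421559  64.20274189  51.87883732]
```

Call:
{"method": "jog_arm", "body": {
  "commands": [
    [0.14,[0,0,0],[-0.0285,0.0898,0.127]],
    [0.14,[0,0,0],[-0.0285,0.0898,0.127]],
    [0.14,[0,0,0],[-0.0285,0.0898,0.127]],
    [0.14,[0,0,0],[-0.0285,0.0898,0.127]],
    [0.14,[0,0,0],[-0.0285,0.0898,0.127]],
    [0.14,[0,0,0],[-0.0285,0.0898,0.127]],
    [0.14,[0.03,-0.37,0.05],[0,0,0]],
    [0.14,[0.03,-0.37,0.05],[0,0,0]],
    [0.14,[0.03,-0.37,0.05],[0,0,0]],
    [0.14,[0.03,-0.37,0.05],[0,0,0]]
  ]
}}

```text
t: 1.1
ee_pos: [305.3, -424.7, 187.5]
orientation: [3.016, -0.273, 0.669]
ft_force: [0.2, -0.1, -0.1]
width: 49.9
grasp_force: 0.0
```

Call:
{"method": "jog_arm", "body": {
  "commands": [
    [0.14,[0.03,-0.37,0.05],[0,0,0]],
    [0.14,[0.03,-0.37,0.05],[0,0,0]],
    [0.14,[0.03,-0.37,0.05],[0,0,0]],
    [0.14,[0.03,-0.37,0.05],[0,0,0]],
    [0.14,[0.03,-0.37,0.05],[0,0,0]],
    [0.14,[0.03,-0.37,0.05],[0,0,0]],
    [0.14,[0.03,-0.37,0.05],[0,0,0]],
    [0.14,[0.03,-0.37,0.05],[0,0,0]],
    [0.14,[0.03,-0.37,0.05],[0,0,0]],
    [0.14,[0.03,-0.37,0.05],[0,0,0]]
  ]
}}

```text
t: 2.1
ee_pos: [414.2, -84.9, 155.8]
orientation: [3.016, -0.271, 0.666]
ft_force: [0.6, -0.1, -0.8]
width: 49.8
grasp_force: 0.0
```

Call:
{"method": "jog_arm", "body": {
  "commands": [
    [0.14,[0.03,-0.37,0.05],[0,0,0]],
    [0.14,[0.03,-0.37,0.05],[0,0,0]],
    [0.14,[0.03,-0.37,0.05],[0,0,0]],
    [0.14,[0.03,-0.37,0.05],[0,0,0]],
    [0.14,[0,0,0],[0,0,0]],
    [0.14,[0,0,0],[0,0,0]]
  ]
}}

```text
t: 2.7
ee_pos: [449.5, 25.2, 144.2]
orientation: [3.018, -0.268, 0.656]
ft_force: [-0.1, 0.1, 0.6]
width: 49.9
grasp_force: 0.0
```

```bash
python3 - <<'E'
from h import *
F=fr(YAW,25);o=np.array([496.9,-6.7,35.3])
tab=o+F@[1.7,71,17.5]
ob=get_obs();print(ob['qpos'],ob['width'],ob['ft_force'])
go(tab+F[:,2]*0,tool(F,-1))
E
```

```text
[ 0.1221406   0.12940306  2.33030684 -0.44190318  0.29871     2.26844536] 49.92826225412075 [-0.08925889  0.05230145  0.6456965 ]
turn 1 rows of [0.0031 0.0102 0.004 ] ; then shift total [ 0.0313 -0.4812  1.0337] rows 3
```

Call:
{"method": "jog_arm", "body": {
  "commands": [
    [0.14,[0,0,0],[0,0,-0.19]],
    [0.14,[0,0,0],[0,0,-0.19]],
    [0.14,[0,0,0],[0,0,-0.19]],
    [0.14,[0,0,0],[0,0,-0.19]],
    [0.14,[0,0,0],[0,0,-0.19]],
    [0.14,[0,0,0],[0,0,-0.19]],
    [0.14,[0,0,0],[0,0,-0.19]],
    [0.14,[0,0,0],[0,0,-0.19]],
    [0.14,[0,0,0],[0,0,-0.19]],
    [0.14,[0,0,0],[0,0,-0.19]]
  ]
}}

```text
t: 3.7
ee_pos: [449.1, 22.9, 144.5]
orientation: [2.209, 1.708, 0.402]
ft_force: [-0.0, -0.0, 0.2]
width: 50.0
grasp_force: 0.0
```

Call:
{"method": "jog_arm", "body": {
  "commands": [
    [0.14,[0,0,0],[0,0,-0.19]],
    [0.14,[0,0,0],[0,0,-0.19]],
    [0.14,[0,0,0],[0,0,-0.19]],
    [0.14,[0,0,0],[0,0,-0.19]],
    [0.14,[0,0,0],[0,0,-0.19]],
    [0.14,[0,0,0],[0,0,-0.19]],
    [0.14,[0,0,0],[0,0,-0.19]],
    [0.14,[0,0,0],[0,0,-0.19]],
    [0.14,[0,0,0],[0,0,-0.19]],
    [0.14,[0,0,0],[0,0,-0.19]]
  ]
}}

```text
t: 4.7
ee_pos: [449.1, 22.8, 144.5]
orientation: [0.45, 2.675, -0.014]
ft_force: [0.2, -0.6, 0.1]
width: 50.1
grasp_force: 0.0
```

Call:
{"method": "jog_arm", "body": {
  "commands": [
    [0.14,[0,0,0],[0,0,-0.19]],
    [0.14,[0,0,0],[0,0,0]]
  ]
}}

```text
t: 4.9
ee_pos: [449.2, 23.0, 144.5]
orientation: [0.256, 2.702, -0.056]
ft_force: [0.1, 0.1, -0.2]
width: 50.1
grasp_force: 0.0
```

```bash
python3 - <<'E'
from h import *
F=fr(YAW,25);o=np.array([496.9,-6.7,35.3])
tab=o+F@[1.7,71,17.5]
ob=get_obs();print(ob['qpos'],ob['width'],ob['ft_force'])
go(tab+F[:,2]*0,tool(F,1))
E
```

```text
[ 0.11737188  0.12811152  2.33112371 -0.44192558  0.29862082 -0.86630503] 50.06490719132443 [ 0.12052592  0.08088779 -0.17426766]
turn 1 rows of [-0.0055 -0.0095 -0.0103] ; then shift total [-0.0286  0.5031  1.0356] rows 3
```

Call:
{"method": "jog_arm", "body": {
  "commands": [
    [0.14,[-0.007,0.126,0],[-0.0055,-0.0095,-0.0103]],
    [0.14,[-0.007,0.126,0],[0,0,0]],
    [0.14,[-0.007,0.126,0],[0,0,0]],
    [0.14,[-0.007,0.126,0],[0,0,0]],
    [0.14,[0,0,0.25],[0,0,0]],
    [0.14,[0,0,0.25],[0,0,0]],
    [0.14,[0,0,0.2],[0,0,0]],
    [0.14,[0,0,0.1],[0,0,0]],
    [0.14,[0,0,0.05],[0,0,0]],
    [0.14,[0,0,0],[0,0,0]]
  ]
}}

```text
t: 5.9
ee_pos: [496.4, 66.0, 68.0]
orientation: [0.249, 2.696, -0.053]
ft_force: [-0.2, -0.2, 0.2]
width: 50.2
grasp_force: 0.0
```

```bash
python3 - <<'E'
from h import *
F=fr(YAW,25);o=np.array([496.9,-6.7,35.3])
tab=o+F@[1.7,71,17.5]
ob=get_obs();print(ob['qpos'],ob['width'],ob['ft_force'])
go(tab+F[:,2]*0,tool(F,1))
d=snap('top','t1');a=cv2.resize(d['image'][225:315,240:380],None,fx=5,fy=5,interpolation=cv2.INTER_CUBIC)
d=snap('side','s1');b=cv2.resize(d['image'][240:350,320:420],None,fx=4,fy=4,interpolation=cv2.INTER_CUBIC)
cv2.imwrite('pics/s1c.png',b)
E
```

```text
[ 0.21625964  0.38839784  2.26930695 -1.12606452  0.18141602 -0.08460595] 50.16738876417275 [-0.20923942 -0.23793799  0.15274565]
turn 1 rows of [-0.0003 -0.0014 -0.0053] ; then shift total [-0.0011 -0.0046  0.1784] rows 1
```

View pics/s1c.png

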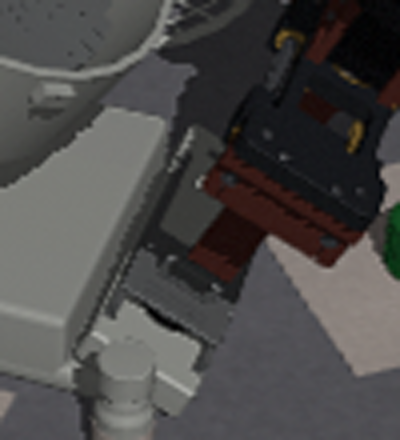

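The close view shows one finger at about crop (230,260), with the other hidden behind it, beside the tab at (190,270). Joint 4 is near its limit, so I'll lean the tool about 7° less. Turning about the closing axis does not affect the grasp.

```bash
python3 - <<'E'
from h import *
F=fr(YAW,25);o=np.array([496.9,-6.7,35.3])
go(o+F@[1.7,71,18.5],tool(fr(YAW,18)))
ob=get_obs()
for n in('t1','s1'):
    d=pickle.load(open(n+'.pkl','rb'));M=rot(d['orientation']);K=np.array(d['intrinsics'])
    p=K@(M.T@(np.array(ob['ee_pos'])-d['eye']));print(n,p[:2]/p[2])
E
```

```text
turn 1 rows of [ 0.0008  0.1557 -0.0035] ; then shift total [-0.0179 -0.0089  0.1744] rows 1
t1 [292.15721566 286.70260067]
s1 [370.75559737 302.85805055]
```

Call:
{"method": "jog_arm", "body": {
  "commands": [
    [0.14,[0,0,0],[0,0.078,0]],
    [0.14,[0,0,0],[0,0.078,0]],
    [0.14,[-0.006,-0.003,0.06],[0,0,0]],
    [0.14,[-0.006,-0.003,0.06],[0,0,0]],
    [0.14,[-0.006,-0.003,0.055],[0,0,0]],
    [0.14,[0,0,0],[0,0,0]]
  ]
}}

```text
t: 6.6
ee_pos: [505.6, 60.1, 53.6]
orientation: [0.255, 2.753, -0.063]
ft_force: [0.6, -0.3, 0.6]
width: 50.2
grasp_force: 0.0
```

```bash
python3 - <<'E'
from h import *
F=fr(YAW,25);o=np.array([496.9,-6.7,35.3])
ob=get_obs();print(ob['qpos'],ob['ft_force'],(ob['ee_pos']-o)@F)
go(o+F@[1.7,71,18.5],tool(fr(YAW,18)))
E
```

```text
[ 0.18868369  0.42723558  2.22028041 -0.79780979  0.20259054 -0.43562738] [ 0.59250635 -0.31495811  0.59569556] [ 4.66091278 67.28558258 17.99862739]
turn 1 rows of [-0.0147  0.0824 -0.004 ] ; then shift total [ 0.03    0.0371 -0.0014] rows 1
```

Call:
{"method": "jog_arm", "body": {
  "commands": [
    [0.14,[0.006,0.012,0],[0,0.028,0]],
    [0.14,[0.006,0.012,0],[0,0.028,0]],
    [0.14,[0.006,0.012,0],[0,0.026,0]],
    [-1,[0,0,0],[0,0,0]],
    [-1,[0,0,0],[0,0,0]],
    [-1,[0,0,0],[0,0,0]],
    [-1,[0,0,0],[0,0,0]],
    [-1,[0,0,0],[0,0,0]]
  ]
}}

```text
t: 7.4
ee_pos: [504.4, 64.2, 52.7]
orientation: [0.259, 2.817, -0.056]
ft_force: [0.2, 0.2, 0.1]
width: 13.1
grasp_force: 0.0
```

```bash
python3 - <<'E'
from h import *
F=fr(YAW,25);o=np.array([496.9,-6.7,35.3])
ob=get_obs();print(ob['qpos'],ob['ft_force'],(ob['ee_pos']-o)@F,ob['width'],ob['grasp_force'])
go(o+F@[1.7,71,18.5],tool(fr(YAW,18)))
E
```

```text
[ 0.18137429  0.42804774  2.18079573 -0.46794212  0.26923928 -0.77040975] [0.22793755 0.19797104 0.11590406] [ 2.5338758  71.09349891 18.04995631] 13.132831744116967 0.0
turn 1 rows of [-0.0146  0.0002 -0.0022] ; then shift total [ 0.0088 -0.0009 -0.0035] rows 1
```

Call:
{"method": "jog_arm", "body": {
  "commands": [
    [-1,[0,0,0],[0,0,0]],
    [-1,[0,0,0],[0,0,0]]
  ]
}}

```text
t: 7.6
ee_pos: [504.5, 64.2, 52.7]
orientation: [0.259, 2.817, -0.056]
ft_force: [0.8, -0.2, 0.6]
width: 1.0
grasp_force: 0.0
```

Call:
{"method": "jog_arm", "body": {
  "commands": [
    [-1,[0,-0.05,0],[-0.003,0,0]],
    [-1,[0,-0.1,0],[-0.003,0,0]],
    [-1,[0,-0.1,0],[-0.003,0,0]],
    [-1,[0,-0.1,0],[-0.003,0,0]],
    [-1,[0,-0.1,0],[-0.003,0,0]],
    [-1,[0,-0.07,0],[0,0,0]],
    [-1,[0,0,0],[0,0,0]]
  ]
}}

```text
t: 8.3
ee_pos: [494.7, 12.2, 52.9]
orientation: [0.258, 2.817, -0.04]
ft_force: [0.2, -0.7, -0.3]
width: 0.3
grasp_force: 0.0
```

```bash
python3 - <<'E'
from h import *
F=fr(YAW,25);o=np.array([496.9,-6.7,35.3])
ob=get_obs();print(ob['qpos'],F.T@ob['ft_force'],(ob['ee_pos']-o)@F,ob['width'],ob['grasp_force'])
E
```

```text
[ 0.04716153  0.41123507  2.21838815 -0.32948652  0.2169721  -1.02924771] [ 0.1922917  -0.65754907 -0.42079082] [ 2.39725093 18.16771892 18.29990246] 0.273233424733603 0.0
```

```bash
python3 - <<'E'
from h import *
d=snap('top','t2');a=cv2.resize(d['image'][225:315,240:380],None,fx=4,fy=4,interpolation=cv2.INTER_CUBIC)
e=snap('side','s2');b=cv2.resize(e['image'][230:350,320:420],None,fx=4,fy=4,interpolation=cv2.INTER_CUBIC)
c=np.zeros((480,800,3),np.uint8);c[:360,:400]=a[:, 80:480];c[:480,400:]=b;cv2.imwrite('pics/m2.png',c)
ob=get_obs()
for d in(d,e):
    M=rot(d['orientation']);K=np.array(d['intrinsics']);p=K@(M.T@(np.array(ob['ee_pos'])-d['eye']));print(p[:2]/p[2],p[2],d['z_map'][int(p[1]/p[2]),int(p[0]/p[2])])
E
```

```text
[315.24085128 287.8569717 ] 1046.5437148404737 929.88965
[373.51972387 291.98390189] 1042.5219456828477 1070.8925
```

View pics/m2.png

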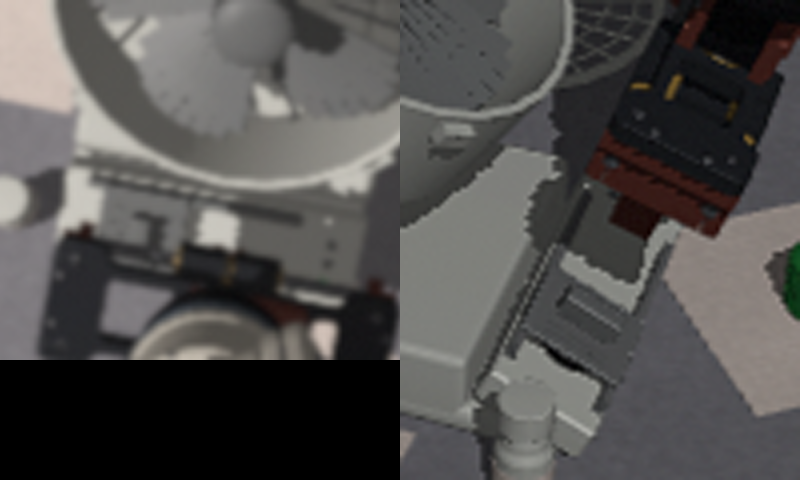

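The tab is untouched: side crop (590,300), top crop (155,228). The fingers shut short of it, and their tips appear higher and more to the front than computed. I'll measure the fingers in the depth map, in the tool frame.

```bash
python3 - <<'E'
from h import *
np.set_printoptions(precision=1,suppress=True,linewidth=200)
ob=get_obs();M=rot(ob['orientation']);F=fr(YAW,25);o=np.array([496.9,-6.7,35.3])
for n in('s2','t2'):
    d=pickle.load(open(n+'.pkl','rb'));W=cloud(d)
    q=(W-ob['ee_pos'])@M; hd=(W-o)@F
    m=(abs(q[...,0])<45)&(abs(q[...,1])<60)&(q[...,2]>-75)&(q[...,2]<10)&(hd[...,2]>17)
    p=q[m]
    for z in range(-75,10,8):
        k=p[(p[:,2]>=z)&(p[:,2]<z+8)]
        if len(k):print(n,z,len(k),'x',np.percentile(k[:,0],[3,50,97]),'y',np.percentile(k[:,1],[3,50,97]))
    # tab with deck frame
    z=hd[...,2];t=hd[(z>20)&(z<32)&(abs(hd[...,0])<25)&(hd[...,1]>40)&(hd[...,1]<100)];print(len(t),np.percentile(t,[3,50,97],axis=0))
print(M)
E
```

```text
s2 -51 1 x [-8.3 -8.3 -8.3] y [11.3 11.3 11.3]
s2 -43 32 x [-10.1   0.1  10.4] y [ 7.8  9.7 13.2]
s2 -35 35 x [-10.7   0.8  10.7] y [ 6.5  9.9 12.2]
s2 -27 19 x [-10.9  -0.7   8.9] y [ 2.5  9.2 11.2]
s2 -19 1 x [-0.8 -0.8 -0.8] y [59.3 59.3 59.3]
s2 -11 79 x [-12.8   1.   16.5] y [48.8 55.5 59.5]
s2 -3 19 x [-6.1  7.2 17.3] y [56.6 58.7 59.8]
103 [[-13.   67.8  20.4]
 [  1.7  76.3  25.8]
 [ 16.5  80.8  28.1]]
t2 -51 1 x [-11.3 -11.3 -11.3] y [-5.7 -5.7 -5.7]
t2 -43 1 x [-10.9 -10.9 -10.9] y [-5.5 -5.5 -5.5]
t2 -35 1 x [-11.5 -11.5 -11.5] y [-7.5 -7.5 -7.5]
t2 -27 4 x [-10.9 -10.7 -10.3] y [-9.4 -1.7  3.9]
t2 -19 14 x [-12.4  -8.    8.1] y [44.3 49.8 54.3]
t2 -11 31 x [-13.9  -3.7  14.8] y [43.8 48.3 54.9]
t2 -3 6 x [-22.7  -9.8   1.5] y [29.6 35.5 50.9]
45 [[-10.9  62.9  22.6]
 [  9.   68.1  27.2]
 [ 17.5  73.7  30.9]]
[[-0.9  0.2  0.3]
 [ 0.2  1.  -0.1]
 [-0.3  0.  -1. ]]
```

```bash
python3 - <<'E'
from h import *
np.set_printoptions(precision=1,suppress=True,linewidth=200)
F=fr(YAW,25);o=np.array([496.9,-6.7,35.3])
for n,pos,rv in(('s1',[496.4,66,68],[.249,2.696,-.053]),('s2',[494.7,12.2,52.9],[.258,2.817,-.04])):
    d=pickle.load(open(n+'.pkl','rb'));W=cloud(d);M=rot(rv);q=(W-pos)@M
    m=(abs(q[...,0])<14)&(q[...,1]<50)&(q[...,1]>2)&(q[...,2]>-60)&(q[...,2]<0)&(((W-o)@F)[...,2]>12)
    print(n,np.histogram(q[m][:,2],np.arange(-60,2,4)),q[m][q[m][:,2]>-28][:,1])
    # column of pixels along the tool axis
    K=np.array(d['intrinsics']);C=rot(d['orientation'])
    for z in range(-40,8,4):
        X=M@[0,8 if n=='s2' else 33,z]+pos;p=K@(C.T@(X-d['eye']));u,v=(p[:2]/p[2]).round().astype(int);print(z,u,v,p[2].round(),d['z_map'][v,u],d['image'][v,u])
E
```

```text
s1 (array([14, 23, 25, 15, 17, 23, 18, 19, 24,  4,  0,  0,  0,  0,  0]), array([-60, -56, -52, -48, -44, -40, -36, -32, -28, -24, -20, -16, -12,  -8,  -4,   0])) [35.9 35.3 37.3 34.1 34.1 33.7 35.4 36.  34.3 35.1 34.6 35.7 34.  33.  33.9 37.1 34.8 36.1 33.7 34.8 37.3 33.6 33.9 34.  35.6 36.1 35.9 35.9]
-40 376 301 940.0 937.1911 [10  9 27]
-36 375 302 943.0 938.9103 [12 13 28]
-32 374 304 945.0 944.51447 [21 25 54]
-28 373 305 948.0 945.88043 [25 27 53]
-24 372 306 950.0 946.3001 [23 26 56]
-20 371 307 953.0 950.9574 [28 27 32]
-16 370 309 955.0 993.0788 [37 38 38]
-12 369 310 958.0 993.54407 [33 34 32]
-8 368 311 961.0 993.26917 [32 32 32]
-4 367 312 963.0 995.5018 [62 62 61]
0 366 314 966.0 999.18304 [73 73 73]
4 365 315 968.0 994.79956 [70 69 68]
s2 (array([ 0,  0,  0,  0, 11, 17, 17, 18, 15,  7,  0,  0,  3,  2,  0]), array([-60, -56, -52, -48, -44, -40, -36, -32, -28, -24, -20, -16, -12,  -8,  -4,   0])) [ 7.4 10.6  9.5  8.8 10.2 10.9  9.7  9.9 12.4  9.8 10.3  9.2  9.3 10.9 10.2 10.9 11.3  9.4  9.9 10.5  9.5 11.6 49.1 48.3 49.6 49.9 49.5]
-40 380 281 1012.0 1008.1568 [11 13 29]
-36 379 282 1014.0 1007.5625 [ 9 13 28]
-32 378 284 1017.0 1011.281 [15 16 31]
-28 378 285 1019.0 1015.49146 [11 13 30]
-24 377 286 1022.0 1018.4885 [11 13 29]
-20 376 288 1024.0 1084.6523 [61 64 62]
-16 376 289 1027.0 1081.7802 [59 61 60]
-12 375 290 1029.0 1080.034 [60 62 61]
-8 374 292 1032.0 1071.5359 [59 61 60]
-4 373 293 1034.0 1069.0383 [58 60 60]
0 373 294 1037.0 1067.0449 [59 62 61]
4 372 295 1039.0 1062.6747 [58 61 60]
```

The fingertips end about 20 mm short of the reported TCP, the same in both pictures, so the fingers closed above the tab. I'll correct for that by going back over the tab and 20 mm deeper, watching the force.

```bash
sed -i 's/^YAW.*/YAW=-10.3\nTIP=20.0  # real tips lie this far behind reported TCP/' h.py; cat >> h.py <<'E'
O=np.array([496.9,-6.7,35.3]); FD=fr(YAW,25)
def deck(x,y,z,lean=18,sy=1):  # real tip target in deck coords
    M=tool(fr(YAW,lean),sy); go(O+FD@[x,y,z]+TIP*M[:,2],M)
def st():
    ob=get_obs();M=rot(ob['orientation']);tip=ob['ee_pos']-TIP*M[:,2]
    print('q',ob['qpos'].round(2),'Fdeck',(FD.T@ob['ft_force']).round(1),'tip deck',((tip-O)@FD).round(1),'w',round(ob['width'],1),ob['grasp_force'])
E
python3 - <<'E'
from h import *
st();deck(1.7,71,38);deck(1.7,71,18)
E
```

```text
q [ 0.05  0.41  2.22 -0.33  0.22 -1.03] Fdeck [-0.1  0.2 -0.1] tip deck [ 5.2 18.9 38.1] w 0.6 0.0
turn 1 rows of [ 0.0003  0.0005 -0.0031] ; then shift total [0.0345 0.5205 0.0054] rows 2
turn 1 rows of [ 0.0003  0.0005 -0.0031] ; then shift total [0.0101 0.5205 0.2039] rows 2
```

Call:
{"method": "jog_arm", "body": {
  "commands": [
    [0.14,[0.006,0.087,0],[0,0,0]],
    [0.14,[0.006,0.087,0],[0,0,0]],
    [0.14,[0.006,0.087,0],[0,0,0]],
    [0.14,[0.006,0.087,0],[0,0,0]],
    [0.14,[0.006,0.087,0],[0,0,0]],
    [0.14,[0.006,0.087,0],[0,0,0]],
    [0.14,[-0.008,0,0.06],[0,0,0]],
    [0.14,[-0.008,0,0.06],[0,0,0]],
    [0.14,[-0.006,0,0.04],[0,0,0]],
    [0.14,[0,0,0],[0,0,0]]
  ]
}}

```text
t: 9.4
ee_pos: [507.9, 63.4, 36.5]
orientation: [0.257, 2.818, -0.04]
ft_force: [0.6, 0.2, -0.3]
width: 50.4
grasp_force: 0.0
```

```bash
python3 - <<'E'
from h import *
st();deck(1.7,71,18)
E
```

```text
q [ 0.17  0.47  2.18 -0.49  0.23 -0.75] Fdeck [ 0.4  0.3 -0.6] tip deck [ 1.4 70.9 21.7] w 50.4 0.0
turn 1 rows of [-0.0003 -0.0013 -0.0027] ; then shift total [-0.0076  0.0011  0.0364] rows 1
```

Call:
{"method": "jog_arm", "body": {
  "commands": [
    [0.14,[-0.004,0,0.03],[0,0,0]],
    [-1,[0,0,0],[0,0,0]],
    [-1,[0,0,0],[0,0,0]],
    [-1,[0,0,0],[0,0,0]],
    [-1,[0,0,0],[0,0,0]],
    [-1,[0,0,0],[0,0,0]],
    [-1,[0,0,0],[0,0,0]],
    [-1,[0,0,0],[0,0,0]]
  ]
}}

```text
t: 10.2
ee_pos: [509.4, 63.6, 34.8]
orientation: [0.256, 2.816, -0.039]
ft_force: [-0.8, -0.7, 2.7]
width: 11.8
grasp_force: 30.0
```

```bash
python3 - <<'E'
from h import *
st()
E
```

```text
q [ 0.17  0.47  2.18 -0.5   0.22 -0.74] Fdeck [ 0.5 -0.8  2.7] tip deck [ 2.  71.4 19.5] w 11.8 30.00036746263504
```

Call:
{"method": "jog_arm", "body": {
  "commands": [
    [-1,[0,-0.05,0],[0,0,0]],
    [-1,[0,-0.09,0],[0,0,0]],
    [-1,[0,-0.09,0],[0,0,0]],
    [-1,[0,-0.09,0],[0,0,0]],
    [-1,[0,-0.09,0],[0,0,0]],
    [-1,[0,-0.06,0],[0,0,0]],
    [-1,[0,-0.03,0],[0,0,0]],
    [-1,[0,-0.02,0],[0,0,0]]
  ]
}}

```text
t: 11.0
ee_pos: [500.0, 12.2, 34.7]
orientation: [0.257, 2.816, -0.039]
ft_force: [-0.8, 1.5, 4.7]
width: 11.5
grasp_force: 30.0
```

```bash
python3 - <<'E'
from h import *
st()
E
```

```text
q [ 0.05  0.46  2.21 -0.4   0.18 -0.96] Fdeck [1.  1.4 4.7] tip deck [ 1.9 19.1 19.5] w 11.5 30.0011345744133
```

Call:
{"method": "jog_arm", "body": {
  "commands": [
    [-1,[0,-0.02,0],[0,0,0]],
    [-1,[0,-0.02,0],[0,0,0]],
    [-1,[0,0,0],[0,0,0]]
  ]
}}

```text
t: 11.3
ee_pos: [499.4, 8.5, 34.7]
orientation: [0.256, 2.816, -0.039]
ft_force: [-1.7, 0.6, 5.6]
width: 11.7
grasp_force: 30.0
```

Call:
{"method": "jog_arm", "body": {
  "commands": [
    [-1,[0,-0.02,0],[0,0,0]],
    [-1,[0,-0.01,0],[0,0,0]],
    [-1,[0,0,0],[0,0,0]]
  ]
}}

```text
t: 11.6
ee_pos: [499.4, 7.9, 34.8]
orientation: [0.253, 2.814, -0.035]
ft_force: [-2.6, 23.4, 3.1]
width: 11.6
grasp_force: 30.0
```

```bash
python3 - <<'E'
from h import *
st()
E
```

```text
q [ 0.03  0.46  2.22 -0.38  0.17 -0.99] Fdeck [-4.8 22.5  5.7] tip deck [ 2.  14.8 19.4] w 11.6 30.023965537548065
```

Call:
{"method": "jog_arm", "body": {
  "commands": [
    [-1,[0,0.02,0],[0,0,0]],
    [-0.2,[0,0,0],[0,0,0]],
    [-0.2,[0,0,0],[0,0,0]],
    [-0.2,[0,0,0],[0,0,0]],
    [-0.2,[0,0,-0.15],[0,0,0]],
    [-0.2,[0,0,-0.2],[0,0,0]],
    [-1,[0,0.1,0],[0,0,0]],
    [-1,[0,0.2,0],[0,0,0]],
    [-1,[0,0.2,0],[0,0,0]],
    [-1,[0,0.09,0],[0,0,0]]
  ]
}}

```text
t: 12.6
ee_pos: [499.5, 68.3, 68.1]
orientation: [0.256, 2.816, -0.039]
ft_force: [0.0, -0.4, -0.5]
width: 6.4
grasp_force: 0.0
```

```bash
python3 - <<'E'
from h import *
st();deck(2.5,75,8)
e=snap('side','s3');b=cv2.resize(e['image'][230:350,320:420],None,fx=4,fy=4,interpolation=cv2.INTER_CUBIC)
cv2.imwrite('pics/s3c.png',b)
E
```

```text
q [ 0.18  0.39  2.19 -0.39  0.29 -0.85] Fdeck [-0.1 -0.4 -0.5] tip deck [ 6.5 74.3 54.1] w 6.4 0.0
turn 1 rows of [ 0.0008  0.0009 -0.0019] ; then shift total [-0.0168  0.0069  0.4625] rows 2
```

View pics/s3c.png

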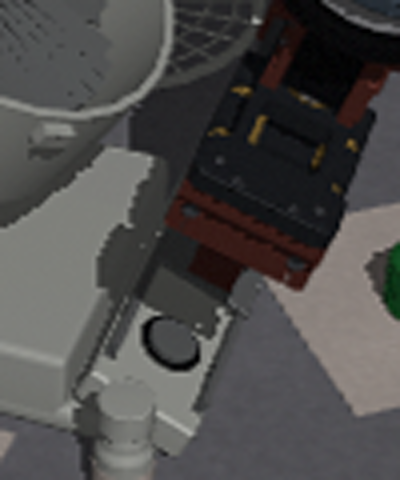

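The cover is fully open and the grey button shows at crop (171,340), side pixel (363,315). I'll check its position, allowing for the camera bias.

```bash
python3 - <<'E'
from h import *
d=pickle.load(open('s3.pkl','rb'));p=(cloud(d)-O)@FD
print(np.nanmedian(p[313:318,360:366].reshape(-1,3),0), p[315,363])
E
```

```text
[ 1.34621928 79.92935406  4.46107993] [ 0.69102412 79.94929262  5.14573376]
```

Call:
{"method": "jog_arm", "body": {
  "commands": [
    [-1,[-0.005,0.003,0.12],[0,0,0]],
    [-1,[-0.005,0.003,0.12],[0,0,0]],
    [-1,[-0.005,0,0.12],[0,0,0]],
    [-1,[-0.002,0,0.06],[0,0,0]],
    [-1,[0,0,0.02],[0,0,0]],
    [-1,[0,0,0.01],[0,0,0]],
    [-1,[0,0,0],[0,0,0]]
  ]
}}

```text
t: 13.35
ee_pos: [514.4, 65.1, 25.8]
orientation: [0.257, 2.816, -0.039]
ft_force: [0.2, 1.0, 1.1]
width: 0.2
grasp_force: 0.0
```

```bash
python3 - <<'E'
from h import *
st();deck(2.5,75,1)
E
```

```text
q [ 0.17  0.5   2.17 -0.54  0.21 -0.71] Fdeck [0.4 1.  1. ] tip deck [ 2.4 73.8  9.4] w 0.2 0.0
turn 1 rows of [ 0.0003  0.0003 -0.0025] ; then shift total [-0.0112  0.0119  0.0835] rows 1
```

Call:
{"method": "jog_arm", "body": {
  "commands": [
    [-1,[-0.003,0.02,0.02],[0,0,0]],
    [-1,[-0.003,0,0.02],[0,0,0]],
    [-1,[0,0,0],[0,0,0]]
  ]
}}

```text
t: 13.65
ee_pos: [516.8, 67.1, 22.1]
orientation: [0.256, 2.816, -0.039]
ft_force: [-0.3, -0.5, 0.6]
width: 0.6
grasp_force: 0.0
```

Call:
{"method": "jog_arm", "body": {
  "commands": [
    [-1,[-0.002,0,0.02],[0,0,0]],
    [-1,[0,0,0],[0,0,0]]
  ]
}}

```text
t: 13.85
ee_pos: [517.5, 66.9, 20.2]
orientation: [0.256, 2.816, -0.039]
ft_force: [0.7, 0.2, 1.5]
width: 0.5
grasp_force: 1.1
```

Call:
{"method": "jog_arm", "body": {
  "commands": [
    [-1,[-0.002,0,0.015],[0,0,0]],
    [-1,[0,0,0],[0,0,0]]
  ]
}}

```text
t: 14.05
ee_pos: [518.2, 66.7, 18.8]
orientation: [0.256, 2.816, -0.039]
ft_force: [-1.1, 0.4, 2.1]
width: 0.6
grasp_force: 1.6
```

```bash
python3 - <<'E'
from h import *
st()
E
```

```text
q [ 0.17  0.52  2.16 -0.57  0.2  -0.67] Fdeck [-0.2  0.2  2.4] tip deck [ 2.5 76.1  1.6] w 0.6 1.608983058395097
```

Call:
{"method": "jog_arm", "body": {
  "commands": [
    [-1,[-0.002,0,0.02],[0,0,0]],
    [-1,[0,0,0],[0,0,0]]
  ]
}}

```text
t: 14.25
ee_pos: [519.0, 66.6, 17.1]
orientation: [0.256, 2.816, -0.039]
ft_force: [-2.0, 1.5, 6.7]
width: 0.5
grasp_force: 3.5
```

Call:
{"method": "jog_arm", "body": {
  "commands": [
    [-1,[-0.002,0,0.015],[0,0,0]],
    [-1,[0,0,0],[0,0,0]]
  ]
}}

```text
t: 14.45
ee_pos: [519.2, 66.5, 16.5]
orientation: [0.256, 2.816, -0.039]
ft_force: [-9.9, 2.8, 22.4]
width: 0.5
grasp_force: 12.1
```

```bash
python3 - <<'E'
from h import *
st()
E
```

```text
q [ 0.17  0.52  2.16 -0.59  0.19 -0.66] Fdeck [ 0.2  0.9 24.6] tip deck [ 2.5 76.  -0.9] w 0.5 12.148207144027765
```

Call:
{"method": "jog_arm", "body": {
  "commands": [
    [-1,[0.005,0,-0.1],[0,0,0]],
    [-1,[0.02,0,-0.2],[0,0,0]],
    [-1,[0.02,0,-0.2],[0,0,0]],
    [0,[0,-0.15,0],[0,0,0]],
    [0,[0,-0.2,0],[0,0,0]],
    [0,[0,-0.2,0],[0,0,0]],
    [0,[0,-0.05,0],[0,0,0]],
    [0,[0,0,0],[0,0,0]]
  ]
}}

```text
t: 15.25
ee_pos: [489.1, 10.4, 61.6]
orientation: [0.259, 2.817, -0.04]
ft_force: [-0.0, 0.6, -0.5]
width: 37.0
grasp_force: 0.0
```

```bash
python3 - <<'E'
from h import *
st();deck(2,16,19.5)
E
```

```text
q [ 0.04  0.39  2.23 -0.3   0.23 -1.06] Fdeck [-0.4  0.5 -0.4] tip deck [ 3.8 15.4 48.2] w 37.0 0.0
turn 1 rows of [-0.0003 -0.0003 -0.0044] ; then shift total [-0.0172  0.0062  0.2871] rows 1
```

Call:
{"method": "jog_arm", "body": {
  "commands": [
    [0,[-0.005,0.003,0.1],[0,0,0]],
    [0,[-0.005,0.003,0.1],[0,0,0]],
    [0,[-0.007,0,0.087],[0,0,0]],
    [-1,[0,0,0],[0,0,0]],
    [-1,[0,0,0],[0,0,0]],
    [-1,[0,0,0],[0,0,0]],
    [-1,[0,0,0],[0,0,0]],
    [-1,[0,0,0],[0,0,0]],
    [-1,[0,0,0],[0,0,0]]
  ]
}}

```text
t: 16.15
ee_pos: [499.8, 9.7, 35.3]
orientation: [0.256, 2.816, -0.039]
ft_force: [-0.6, 1.8, 0.5]
width: 11.5
grasp_force: 30.0
```

Call:
{"method": "jog_arm", "body": {
  "commands": [
    [-1,[0,0.05,0],[0,0,0]],
    [-1,[0,0.09,0],[0,0,0]],
    [-1,[0,0.09,0],[0,0,0]],
    [-1,[0,0.09,0],[0,0,0]],
    [-1,[0,0.09,0],[0,0,0]],
    [-1,[0,0.07,0],[0,0,0]],
    [-1,[0,0.05,0],[0,0,0]],
    [-1,[0,0.02,0],[0,0,0]],
    [-1,[0,0.01,0],[0,0,0]],
    [-1,[0,0,0],[0,0,0]]
  ]
}}

```text
t: 17.15
ee_pos: [509.9, 64.9, 35.2]
orientation: [0.256, 2.816, -0.039]
ft_force: [-2.4, 1.4, 5.6]
width: 11.4
grasp_force: 30.0
```

```bash
python3 - <<'E'
from h import *
st()
E
```

```text
q [ 0.17  0.47  2.18 -0.5   0.22 -0.74] Fdeck [-0.   0.9  6.2] tip deck [ 2.3 72.8 19.8] w 11.4 30.001733601093292
```

Call:
{"method": "jog_arm", "body": {
  "commands": [
    [-1,[0,0.015,0],[0,0,0]],
    [-1,[0,0.01,0],[0,0,0]],
    [-1,[0,0,0],[0,0,0]]
  ]
}}

```text
t: 17.45
ee_pos: [510.3, 67.2, 35.2]
orientation: [0.256, 2.816, -0.039]
ft_force: [-1.7, -0.8, 5.3]
width: 11.6
grasp_force: 30.0
```

Call:
{"method": "jog_arm", "body": {
  "commands": [
    [-1,[0,0.012,0],[0,0,0]],
    [-1,[0,0,0],[0,0,0]]
  ]
}}

```text
t: 17.65
ee_pos: [510.3, 67.6, 35.2]
orientation: [0.257, 2.817, -0.041]
ft_force: [-1.4, -5.0, 6.3]
width: 11.1
grasp_force: 30.0
```

```bash
python3 - <<'E'
from h import *
st()
E
```

```text
q [ 0.18  0.47  2.17 -0.51  0.23 -0.73] Fdeck [ 2.2 -5.2  5.9] tip deck [ 2.3 75.5 19.8] w 11.1 30.003769397735596
```

Call:
{"method": "jog_arm", "body": {
  "commands": [
    [-1,[0,0.012,0],[0,0,0]],
    [-1,[0,0,0],[0,0,0]]
  ]
}}

```text
t: 17.85
ee_pos: [510.3, 67.8, 35.2]
orientation: [0.258, 2.818, -0.043]
ft_force: [0.7, -12.9, 6.7]
width: 11.7
grasp_force: 30.0
```

```bash
python3 - <<'E'
from h import *
st()
t=pickle.load(open('top0.pkl','rb'))
# hub face estimate: mean of both cameras, cap axis
F=fr(YAW,35)
hub_t=np.array([612.9,.6,225.7])+F@[-1.7,0,-4]; hub_s=np.array([614,5.9,224])+F@[-1.5,-1.4,-4]
print(hub_t,hub_s,(hub_t+hub_s)/2)
E
```

```text
q [ 0.18  0.47  2.17 -0.51  0.23 -0.73] Fdeck [  5.6 -12.6   4.8] tip deck [ 2.2 75.7 19.8] w 11.7 30.00739485025406
[6.13787216e+02 4.38765591e-01 2.21448312e+02] [614.79808283   4.3320333  219.86302717] [614.29264924   2.38539944 220.65566952]
```

Cover shut against its stop. Release, lift, and plan for the cap.

Call:
{"method": "jog_arm", "body": {
  "commands": [
    [-0.2,[0,0,0],[0,0,0]],
    [-0.2,[0,0,0],[0,0,0]],
    [-0.2,[0,0,0],[0,0,0]],
    [-0.2,[0,0,-0.1],[0,0,0]],
    [-0.2,[0.02,0,-0.2],[0,0,0]],
    [-0.2,[0.03,0,-0.3],[0,0,0]],
    [-0.2,[0.05,0,-0.4],[0,0,0]],
    [1,[0.05,0,-0.4],[0,0,0]],
    [1,[0.05,0,-0.3],[0,0,0]],
    [1,[0,0,0],[0,0,0]]
  ]
}}

```text
t: 18.85
ee_pos: [440.9, 83.2, 193.8]
orientation: [0.255, 2.811, -0.036]
ft_force: [0.3, 0.9, 0.7]
width: 55.7
grasp_force: 0.0
```

```bash
cat >> h.py <<'E'
TIP2=21.5; HUB=np.array([614.3,2.4,220.3]); FA=fr(YAW,35)
def cap(h,spin=0,dx=0,dy=0):
    M=tool(FA,1,spin); go(HUB+FA@[dx,dy,h]+TIP2*M[:,2],M)
def sa():
    ob=get_obs();M=rot(ob['orientation']);tip=ob['ee_pos']-TIP2*M[:,2]
    print('q',ob['qpos'].round(2),'Fax',(FA.T@ob['ft_force']).round(1),'Ftool',(M.T@ob['ft_force']).round(1),'tip ax',((tip-HUB)@FA).round(1),'w',round(ob['width'],1),ob['grasp_force'].round(1),'mz',(M.T@ob['moment']).round(2))
E
python3 - <<'E'
from h import *
st();cap(120,-40)
d=snap('top','t4');p=(cloud(d)-O)@FD;z=p[...,2]
q=p[(z>25)&(z<32)&(abs(p[...,0])<25)&(p[...,1]>0)&(p[...,1]<110)];print(len(q),np.percentile(q,[3,50,97],axis=0))
E
```

```text
q [ 0.26  0.05  2.21 -0.23  0.6  -0.96] Fdeck [0.4 0.9 0.5] tip deck [  4.8  78.4 193.5] w 55.7 0.0
turn 6 rows of [ 0.0222 -0.059  -0.1475] ; then shift total [-0.9659 -1.4437 -0.1412] rows 4
57 [[-13.01319731  67.2961357   25.82048411]
 [  1.8215246   73.11139878  28.41369439]
 [ 16.87383483  78.02314983  30.91530853]]
```

Call:
{"method": "jog_arm", "body": {
  "commands": [
    [1,[0,0,-0.1],[0.0222,-0.059,-0.1475]],
    [1,[0,0,-0.1],[0.0222,-0.059,-0.1475]],
    [1,[0,0,0],[0.0222,-0.059,-0.1475]],
    [1,[0,0,0],[0.0222,-0.059,-0.1475]],
    [1,[0,0,0],[0.0222,-0.059,-0.1475]],
    [1,[0,0,0],[0.0222,-0.059,-0.1475]],
    [1,[-0.16,-0.24,0],[0,0,0]],
    [1,[-0.16,-0.24,0],[0,0,0]],
    [1,[-0.16,-0.24,0],[0,0,0]],
    [1,[-0.16,-0.24,0],[0,0,0]]
  ]
}}

```text
t: 19.9
ee_pos: [518.2, 35.1, 271.1]
orientation: [-0.661, 2.49, -0.344]
ft_force: [-0.9, 0.5, 0.4]
width: 87.9
grasp_force: 0.0
```

Call:
{"method": "jog_arm", "body": {
  "commands": [
    [1,[-0.16,-0.24,0],[0,0,0]],
    [1,[-0.16,-0.24,0],[0,0,0]],
    [1,[0,0,0],[0,0,0]],
    [1,[0,0,0],[0,0,0]]
  ]
}}

```text
t: 20.3
ee_pos: [558.8, 11.1, 301.9]
orientation: [-0.659, 2.491, -0.345]
ft_force: [0.0, -0.2, 0.6]
width: 87.5
grasp_force: 0.0
```

```bash
python3 - <<'E'
from h import *
sa();cap(60,-40);cap(5,-40)
E
```

```text
Traceback (most recent call last):
  File "h.py", line 37, in sa
    print('q',ob['qpos'].round(2),'Fax',(FA.T@ob['ft_force']).round(1),'Ftool',(M.T@ob['ft_force']).round(1),'tip ax',((tip-HUB)@FA).round(1),'w',round(ob['width'],1),ob['grasp_force'].round(1),'mz',(M.T@ob['moment']).round(2))
                                                                                                                                                                       ^^^^^^^^^^^^^^^^^^^^^^^
AttributeError: 'float' object has no attribute 'round'
```

```bash
sed -i "s/ob\['grasp_force'\].round(1)/ob['grasp_force']/" h.py; python3 - <<'E'
from h import *
sa();cap(60,-40);cap(5,-40)
E
```

```text
q [ 0.09 -0.02  2.09 -0.33  0.51 -1.76] Fax [ 0.4 -0.2  0.4] Ftool [-0.2 -0.4 -0.4] tip ax [  1.   -1.3 120.5] w 87.5 0.0 mz [-0.24  0.07  0.09]
turn 1 rows of [ 0.0027 -0.0116 -0.0001] ; then shift total [-0.0025  0.0157  0.6054] rows 2
turn 1 rows of [ 0.0027 -0.0116 -0.0001] ; then shift total [-0.0025  0.0157  1.1554] rows 3
```

Call:
{"method": "jog_arm", "body": {
  "commands": [
    [1,[0,0.008,0.2],[0.0027,-0.0116,0]],
    [1,[0,0.008,0.2],[0,0,0]],
    [1,[0,0,0.2],[0,0,0]],
    [1,[0,0,0.2],[0,0,0]],
    [0.5,[0,0,0.15],[0,0,0]],
    [0.5,[0,0,0.1],[0,0,0]],
    [0.5,[0,0,0.05],[0,0,0]],
    [0.5,[0,0,0.03],[0,0,0]],
    [0.5,[0,0,0],[0,0,0]]
  ]
}}

```text
t: 21.2
ee_pos: [622.4, 1.5, 210.8]
orientation: [-0.659, 2.479, -0.344]
ft_force: [0.4, -0.6, -0.3]
width: 65.9
grasp_force: 0.0
```

```bash
python3 - <<'E'
from h import *
np.set_printoptions(precision=1,suppress=True,linewidth=200)
sa();cap(5,-40)
ob=get_obs();M=rot(ob['orientation'])
s=snap('side','s5');p=(cloud(s)-HUB)@FA
q=(cloud(s)-ob['ee_pos'])@M
m=(abs(q[...,0])<12)&(q[...,1]>15)&(q[...,1]<60)&(q[...,2]>-70)&(q[...,2]<10)
print(np.histogram(q[m][:,2],np.arange(-70,12,4)))
m2=(np.hypot(p[...,0],p[...,1])<17)&(p[...,2]>30)&(p[...,2]<42);print('captop',m2.sum(),np.median(p[m2],0))
cv2.imwrite('pics/s5c.png',cv2.resize(s['image'][150:300,230:400],None,fx=4,fy=4,interpolation=cv2.INTER_CUBIC))
E
```

```text
q [ 0.1  0.2  2.1 -0.5  0.3 -1.6] Fax [ 0.2 -0.5 -0.5] Ftool [ 0.1 -0.5  0.5] tip ax [1.1 0.5 9. ] w 65.9 0.0 mz [-0.2  0.   0.1]
turn 1 rows of [-0.  0.  0.] ; then shift total [0. 0. 0.] rows 1
(array([14, 14, 12, 19, 20, 28, 31, 31, 29, 28, 27, 24, 12, 10, 12, 16, 21,  8, 17, 22]), array([-70, -66, -62, -58, -54, -50, -46, -42, -38, -34, -30, -26, -22, -18, -14, -10,  -6,  -2,   2,   6,  10]))
captop 132 [ 0.7  2.9 36.5]
```

View pics/s5c.png

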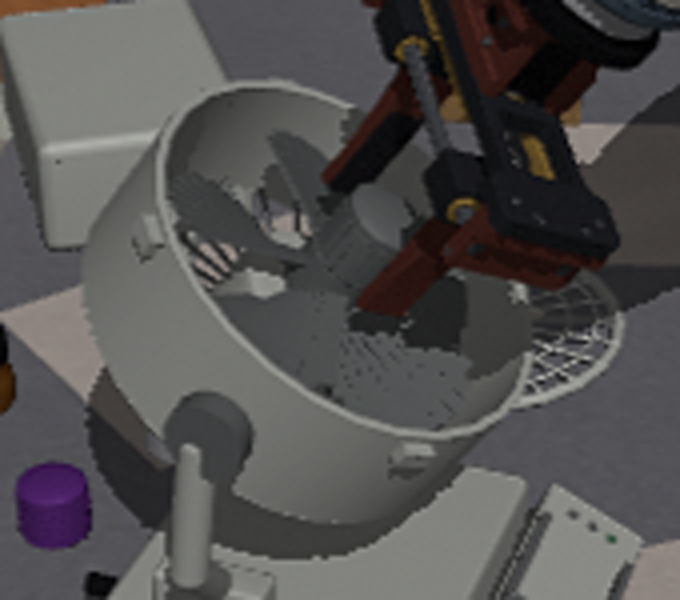

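The fingers straddle the cap: cap at crop (375,230), fingers at (365,150) and (400,280), tips clear of the blades. A little deeper, then close.

Call:
{"method": "jog_arm", "body": {
  "commands": [
    [0.5,[0,0,0.025],[0,0,0]],
    [-1,[0,0,0],[0,0,0]],
    [-1,[0,0,0],[0,0,0]],
    [-1,[0,0,0],[0,0,0]],
    [-1,[0,0,0],[0,0,0]]
  ]
}}

```text
t: 21.75
ee_pos: [624.1, 1.0, 209.1]
orientation: [-0.658, 2.478, -0.344]
ft_force: [-0.2, -0.5, 1.6]
width: 39.6
grasp_force: 30.0
```

```bash
python3 - <<'E'
from h import *
sa()
E
```

```text
q [ 0.05  0.23  2.07 -0.51  0.27 -1.59] Fax [ 0.8 -0.5  1.4] Ftool [-0.3 -0.9 -1.4] tip ax [1.6 0.4 6.7] w 39.6 30.004444126971066 mz [-0.2   0.1   0.07]
```

Call:
{"method": "jog_arm", "body": {
  "commands": [
    [-1,[0,0,-0.0038],[0,0,0.19]],
    [-1,[0,0,-0.0038],[0,0,0.19]],
    [-1,[0,0,-0.0038],[0,0,0.19]],
    [-1,[0,0,-0.0038],[0,0,0.19]],
    [-1,[0,0,0],[0,0,0]]
  ]
}}

```text
t: 22.25
ee_pos: [623.2, 1.2, 210.3]
orientation: [0.1, 2.529, -0.11]
ft_force: [-0.3, -0.6, 0.3]
width: 39.9
grasp_force: 30.0
```

```bash
python3 - <<'E'
from h import *
sa()
E
```

```text
q [ 0.05  0.23  2.07 -0.51  0.28 -0.99] Fax [ 0.  -0.7  0.3] Ftool [ 0.  -0.7 -0.3] tip ax [1.6 0.4 8.1] w 39.9 30.001673656515777 mz [-0.05  0.14  0.05]
```

Force is negligible. Continue turning.

Call:
{"method": "jog_arm", "body": {
  "commands": [
    [-1,[0,0,-0.0038],[0,0,0.19]],
    [-1,[0,0,-0.0038],[0,0,0.19]],
    [-1,[0,0,-0.0038],[0,0,0.19]],
    [-1,[0,0,-0.0038],[0,0,0.19]],
    [-1,[0,0,-0.0038],[0,0,0.19]],
    [-1,[0,0,-0.0038],[0,0,0.19]],
    [-1,[0,0,-0.0038],[0,0,0.19]],
    [-1,[0,0,0],[0,0,0]]
  ]
}}

```text
t: 23.05
ee_pos: [621.7, 1.4, 212.4]
orientation: [1.357, 2.165, 0.302]
ft_force: [-0.7, 0.1, -0.6]
width: 39.6
grasp_force: 30.0
```

```bash
python3 - <<'E'
from h import *
sa()
E
```

```text
q [ 0.05  0.22  2.07 -0.5   0.28  0.04] Fax [-0.9 -0.1 -0.1] Ftool [ 0.5 -0.8  0.1] tip ax [ 1.5  0.3 10.7] w 39.6 30.001249322667718 mz [ 0.22  0.06 -0.03]
```

Call:
{"method": "jog_arm", "body": {
  "commands": [
    [-1,[0,0,-0.0035],[0,0,0.19]],
    [-1,[0,0,-0.0035],[0,0,0.19]],
    [-1,[0,0,-0.0035],[0,0,0.19]],
    [-1,[0,0,-0.0035],[0,0,0.19]],
    [-1,[0,0,0],[0,0,0.19]],
    [-1,[0,0,0],[0,0,0.19]],
    [-1,[0,0,0],[0,0,0.19]],
    [-1,[0,0,0],[0,0,0]]
  ]
}}

```text
t: 23.85
ee_pos: [620.7, 1.6, 213.6]
orientation: [2.368, 1.262, 0.668]
ft_force: [-4.8, 1.4, 5.5]
width: 39.8
grasp_force: 30.0
```

```bash
python3 - <<'E'
from h import *
sa()
E
```

```text
q [ 0.05  0.22  2.07 -0.5   0.28  1.08] Fax [-0.9  0.5  7.4] Ftool [ 0.1 -1.  -7.4] tip ax [ 1.3  0.4 12.4] w 39.8 30.002542692236602 mz [ 0.49 -0.13 -0.04]
```

Call:
{"method": "jog_arm", "body": {
  "commands": [
    [-1,[0,0,-0.007],[0,0,0.19]],
    [-1,[0,0,-0.007],[0,0,0.19]],
    [-1,[0,0,-0.0035],[0,0,0.1]],
    [-1,[0,0,0],[0,0,0]]
  ]
}}

```text
t: 24.25
ee_pos: [619.8, 1.7, 214.7]
orientation: [2.63, 0.821, 0.774]
ft_force: [-1.0, 1.1, 0.1]
width: 40.0
grasp_force: 30.0
```

Call:
{"method": "jog_arm", "body": {
  "commands": [
    [-1,[0,0,-0.01],[0,0,0]],
    [-1,[0,0,-0.01],[0,0,0]],
    [-1,[0,0,0],[0,0,0]]
  ]
}}

```text
t: 24.55
ee_pos: [618.8, 2.0, 216.6]
orientation: [2.633, 0.815, 0.775]
ft_force: [-0.6, -0.3, 0.9]
width: 39.7
grasp_force: 30.0
```

```bash
python3 - <<'E'
from h import *
sa()
E
```

```text
q [ 0.06  0.21  2.08 -0.49  0.29  1.45] Fax [ 0.1 -0.4  1. ] Ftool [-0.2  0.4 -1. ] tip ax [ 1.5  0.4 15.9] w 39.7 29.999863682314754 mz [ 0.12 -0.27 -0.02]
```

Call:
{"method": "jog_arm", "body": {
  "commands": [
    [-1,[0,0,-0.02],[0,0,0]],
    [-1,[0,0,-0.03],[0,0,0]],
    [-1,[0,0,-0.03],[0,0,0]]
  ]
}}

```text
t: 24.85
ee_pos: [614.2, 2.9, 223.4]
orientation: [2.634, 0.812, 0.776]
ft_force: [0.4, 0.6, -0.3]
width: 39.5
grasp_force: 30.0
```

Call:
{"method": "jog_arm", "body": {
  "commands": [
    [-1,[0,0,-0.04],[0,0,0]],
    [-1,[0,0,-0.05],[0,0,0]],
    [-1,[0,0,-0.08],[0,0,0]],
    [-1,[0,0,-0.15],[0,0,0]],
    [-1,[0,0,-0.25],[0,0,0]],
    [-1,[0,0,-0.25],[0,0,0]],
    [-1,[0,0,0],[0,0,0]]
  ]
}}

```text
t: 25.55
ee_pos: [567.8, 11.6, 293.4]
orientation: [2.632, 0.811, 0.783]
ft_force: [0.3, -0.1, -0.5]
width: 39.6
grasp_force: 30.0
```

```bash
cat >> h.py <<'E'
DISH=np.array([600.5,297.0,3.0])
E
python3 - <<'E'
from h import *
sa()
ob=get_obs();M0=rot(ob['orientation']);p0=ob['ee_pos']
# vertical tool, y along world x (dish long axis), both options
for s in(1,-1):
    M=np.stack([np.cross([s,0,0],[0,0,-1]),[s,0,0],[0,0,-1]],1); print(s);go(DISH+[0,0,150],M)
t=snap('top','t6');W=cloud(t)
cv2.imwrite('pics/t6c.png',t['image'][130:330,160:400])
E
```

```text
q [ 0.09  0.    2.1  -0.34  0.46  1.32] Fax [-0.1 -0.  -0.6] Ftool [-0.  -0.   0.6] tip ax [  3.    0.7 108.6] w 39.6 30.000005504116416 mz [ 0.13 -0.16 -0.05]
1
turn 8 rows of [ 0.0974 -0.0313 -0.1497] ; then shift total [2.8541 0.3268 1.4043] rows 8
-1
turn 16 rows of [-0.0184 -0.0571  0.166 ] ; then shift total [-2.8541 -0.3268  1.4043] rows 8
```

View pics/t6c.png

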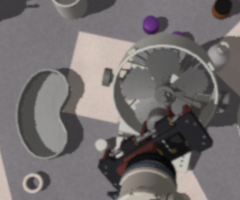

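The cap (grip width 39.6 mm) is clear of the fan, and the dish in the crop at (45,112) is where I measured it. Turn upright, then move over the dish.

Call:
{"method": "jog_arm", "body": {
  "commands": [
    [-1,[0,0,0],[0.0974,-0.0313,-0.1497]],
    [-1,[0,0,0],[0.0974,-0.0313,-0.1497]],
    [-1,[0,0,0],[0.0974,-0.0313,-0.1497]],
    [-1,[0,0,0],[0.0974,-0.0313,-0.1497]],
    [-1,[0,0,0],[0.0974,-0.0313,-0.1497]],
    [-1,[0,0,0],[0.0974,-0.0313,-0.1497]],
    [-1,[0,0,0],[0.0974,-0.0313,-0.1497]],
    [-1,[0,0,0],[0.0974,-0.0313,-0.1497]]
  ]
}}

```text
t: 26.4
ee_pos: [567.8, 9.0, 288.6]
orientation: [2.272, 2.149, 0.032]
ft_force: [0.0, 0.0, -0.4]
width: 39.6
grasp_force: 30.0
```

Call:
{"method": "jog_arm", "body": {
  "commands": [
    [-1,[0.15,0.017,0],[0,0,0]],
    [-1,[0.3,0.034,0],[0,0,0]],
    [-1,[0.3,0.034,0],[0,0,0]],
    [-1,[0.3,0.034,0],[0,0,0]],
    [-1,[0.3,0.034,0],[0,0,0]],
    [-1,[0.3,0.034,0],[0,0,0]],
    [-1,[0.3,0.034,0],[0,0,0]],
    [-1,[0.3,0.034,0],[0,0,0]],
    [-1,[0.3,0.034,0],[0,0,0]],
    [-1,[0.3,0.034,0],[0,0,0]]
  ]
}}

```text
t: 27.4
ee_pos: [616.2, 294.3, 291.3]
orientation: [2.279, 2.14, 0.039]
ft_force: [-0.0, 0.3, -0.1]
width: 39.8
grasp_force: 30.0
```

```bash
cat >> h.py <<'E'
def di(z):
    M=np.stack([np.cross([1,0,0],[0,0,-1]),[1,0,0],[0,0,-1]],1); go(np.r_[DISH[:2],z],M)
E
python3 - <<'E'
from h import *
sa();di(40)
E
```

```text
q [ 0.43  0.42  1.43 -0.01  1.27  0.5 ] Fax [-0.1  0.3 -0. ] Ftool [ 0.3 -0.1  0.1] tip ax [ 11.3 287.3 105. ] w 39.8 29.99952477402985 mz [-0.05 -0.01  0.01]
turn 1 rows of [ 0.0366 -0.0086 -0.08  ] ; then shift total [ 0.0266 -0.1565  2.5133] rows 6
```

Call:
{"method": "jog_arm", "body": {
  "commands": [
    [-1,[0.013,-0.078,0.2],[0.0366,-0.0086,-0.08]],
    [-1,[0.013,-0.078,0.35],[0,0,0]],
    [-1,[0,0,0.35],[0,0,0]],
    [-1,[0,0,0.35],[0,0,0]],
    [-1,[0,0,0.35],[0,0,0]],
    [-1,[0,0,0.35],[0,0,0]],
    [-1,[0,0,0.3],[0,0,0]],
    [-1,[0,0,0.2],[0,0,0]],
    [-1,[0,0,0.05],[0,0,0]],
    [-1,[0,0,0],[0,0,0]]
  ]
}}

```text
t: 28.4
ee_pos: [600.7, 295.4, 41.2]
orientation: [-2.219, -2.223, 0.003]
ft_force: [0.2, -0.6, -0.4]
width: 39.7
grasp_force: 30.0
```

```bash
python3 - <<'E'
from h import *
sa();di(-12)
s=snap('side','s7');cv2.imwrite('pics/s7c.png',cv2.resize(s['image'][330:450,200:400],None,fx=3,fy=3,interpolation=cv2.INTER_CUBIC))
E
```

```text
q [ 0.44  0.68  1.6  -0.    0.86  0.44] Fax [-0.  -0.5 -0.5] Ftool [-0.6  0.2  0.4] tip ax [-144.3  285.9  -91.4] w 39.7 29.999934299848974 mz [-0.04 -0.04  0.06]
turn 1 rows of [-0.002   0.0015  0.0023] ; then shift total [ 0.0161 -0.0015  0.5319] rows 2
```

View pics/s7c.png

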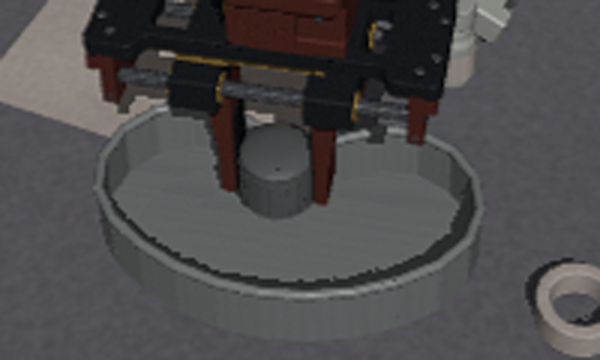

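The cap is between the fingers over the middle of the dish at crop (278,170). I'll check the body's clearance above the dish wall before the last 50 mm.

```bash
python3 - <<'E'
from h import *
ob=get_obs();W=cloud(pickle.load(open('s7.pkl','rb')))
m=(abs(W[...,0]-600)<110)&(abs(W[...,1]-295)<70)&(W[...,2]>55)&(W[...,2]<160)
q=W[m]-ob['ee_pos']
for lo,hi in((-110,-60),(-60,-32),(-32,32),(32,60),(60,110)):
    k=q[(q[:,0]>=lo)&(q[:,0]<hi)]
    if len(k):print(lo,hi,len(k),'body lowest above TCP',np.percentile(k[:,2],[1,5,20]).round(0))
c=(np.hypot(W[...,0]-600.7,W[...,1]-298)<23)&(W[...,2]>20)&(W[...,2]<75);print('cap z',np.percentile(W[c][:,2],[1,5,50,95]).round(0))
E
```

```text
-110 -60 84 body lowest above TCP [102. 103. 107.]
-60 -32 165 body lowest above TCP [ 67.  76. 107.]
-32 32 1350 body lowest above TCP [17. 22. 35.]
32 60 123 body lowest above TCP [105. 106. 110.]
60 110 108 body lowest above TCP [101. 102. 106.]
cap z [58. 58. 67. 74.]
```

Call:
{"method": "jog_arm", "body": {
  "commands": [
    [-1,[0.008,0,0.1],[0,0,0]],
    [-1,[0.008,0,0.12],[0,0,0]],
    [-1,[0,0,0.12],[0,0,0]],
    [-1,[0,0,0.1],[0,0,0]],
    [-1,[0,0,0.04],[0,0,0]],
    [-1,[0,0,0],[0,0,0]]
  ]
}}

```text
t: 29.05
ee_pos: [601.0, 296.4, -7.0]
orientation: [-2.218, -2.225, 0.004]
ft_force: [0.2, -0.9, 0.8]
width: 40.1
grasp_force: 30.0
```

Call:
{"method": "jog_arm", "body": {
  "commands": [
    [-1,[0,0,0.01],[0,0,0]],
    [-1,[0,0,0.01],[0,0,0]],
    [-1,[0,0,0],[0,0,0]]
  ]
}}

```text
t: 29.35
ee_pos: [601.8, 296.8, -7.5]
orientation: [2.217, 2.225, -0.001]
ft_force: [-0.1, -0.2, -0.8]
width: 39.6
grasp_force: 30.0
```

Call:
{"method": "jog_arm", "body": {
  "commands": [
    [-1,[0,0,0.01],[0,0,0]],
    [-1,[0,0,0.01],[0,0,0]],
    [-1,[0,0,0],[0,0,0]]
  ]
}}

```text
t: 29.65
ee_pos: [601.6, 296.7, -9.9]
orientation: [2.218, 2.225, -0.002]
ft_force: [0.2, -0.6, -0.9]
width: 40.2
grasp_force: 30.0
```

Call:
{"method": "jog_arm", "body": {
  "commands": [
    [-1,[0,0,0.01],[0,0,0]],
    [-1,[0,0,0.01],[0,0,0]],
    [-1,[0,0,0],[0,0,0]]
  ]
}}

```text
t: 29.95
ee_pos: [601.5, 296.6, -12.0]
orientation: [2.218, 2.225, -0.002]
ft_force: [-0.2, 0.0, -0.2]
width: 39.9
grasp_force: 30.0
```

Call:
{"method": "jog_arm", "body": {
  "commands": [
    [-1,[0,0,0.01],[0,0,0]],
    [-1,[0,0,0],[0,0,0]]
  ]
}}

```text
t: 30.15
ee_pos: [601.7, 296.7, -12.8]
orientation: [2.218, 2.225, -0.001]
ft_force: [0.3, -0.1, -0.4]
width: 39.8
grasp_force: 30.0
```

Call:
{"method": "jog_arm", "body": {
  "commands": [
    [-1,[0,0,0.01],[0,0,0]],
    [-1,[0,0,0],[0,0,0]]
  ]
}}

```text
t: 30.35
ee_pos: [601.8, 296.8, -12.9]
orientation: [2.218, 2.225, -0.001]
ft_force: [-2.6, -1.1, 7.1]
width: 39.5
grasp_force: 30.0
```

Call:
{"method": "jog_arm", "body": {
  "commands": [
    [-1,[0,0,0.01],[0,0,0]],
    [-1,[0,0,0],[0,0,0]]
  ]
}}

```text
t: 30.55
ee_pos: [601.8, 296.8, -13.0]
orientation: [2.218, 2.225, -0.001]
ft_force: [-4.4, -2.2, 14.8]
width: 40.0
grasp_force: 30.0
```

Call:
{"method": "jog_arm", "body": {
  "commands": [
    [-1,[0,0,0.01],[0,0,0]],
    [-1,[0,0,0],[0,0,0]]
  ]
}}

```text
t: 30.75
ee_pos: [601.8, 296.8, -13.1]
orientation: [2.218, 2.225, -0.001]
ft_force: [-6.6, -3.1, 21.6]
width: 39.8
grasp_force: 30.0
```

Call:
{"method": "jog_arm", "body": {
  "commands": [
    [-1,[0,0,-0.015],[0,0,0]],
    [-1,[0,0,-0.01],[0,0,0]],
    [0.4,[0,0,0],[0,0,0]],
    [0.4,[0,0,0],[0,0,0]],
    [0.4,[0,0,0],[0,0,0]],
    [0.4,[0,0,-0.05],[0,0,0]],
    [0.4,[0,0,-0.2],[0,0,0]],
    [0.4,[0,0,-0.4],[0,0,0]],
    [0.4,[0,0,-0.4],[0,0,0]],
    [0.4,[0,0,-0.4],[0,0,0]]
  ]
}}

```text
t: 31.75
ee_pos: [601.5, 296.7, 133.2]
orientation: [2.218, 2.225, -0.002]
ft_force: [1.1, 0.2, 0.3]
width: 61.5
grasp_force: 0.0
```

Call:
{"method": "jog_arm", "body": {
  "commands": [
    [0.4,[0,0,-0.4],[0,0,0]],
    [0.4,[0,0,0],[0,0,0]],
    [0.4,[0,0,0],[0,0,0]]
  ]
}}

```text
t: 32.05
ee_pos: [602.2, 297.1, 173.0]
orientation: [2.217, 2.224, 0.002]
ft_force: [-0.1, 0.2, -0.8]
width: 61.7
grasp_force: 0.0
```

```bash
python3 - <<'E'
from h import *
s=snap('side','s8');sa()
W=cloud(s);c=(np.hypot(W[...,0]-600.7,W[...,1]-298)<60)&(W[...,2]>20)&(W[...,2]<60)&(abs(W[...,1]-297)<35);print('cap',np.median(W[c],0),np.percentile(W[c][:,2],95))
p=(W-O)@FD;z=p[...,2];q=p[(z>25)&(z<32)&(abs(p[...,0])<25)&(p[...,1]>0)&(p[...,1]<110)];print('tab',np.percentile(q,[3,50,97],axis=0))
cv2.imwrite('pics/s8.png',cv2.resize(s['image'][150:450,180:440],None,fx=2,fy=2))
E
```

```text
q [ 0.44  0.52  1.54 -0.    1.08  0.44] Fax [0.2 0.2 0.8] Ftool [ 0.3 -0.3 -0.7] tip ax [-69.3 287.2  15. ] w 61.5 0.0 mz [-0.11 -0.01 -0.01]
cap [599.90422155 307.39096989  36.50832138] 39.8835384087803
tab [[-12.68606714  72.3782639   25.17650776]
 [  0.85551743  78.25009921  26.34772403]
 [ 15.2182044   83.77379063  28.60621891]]
```

View pics/s8.png

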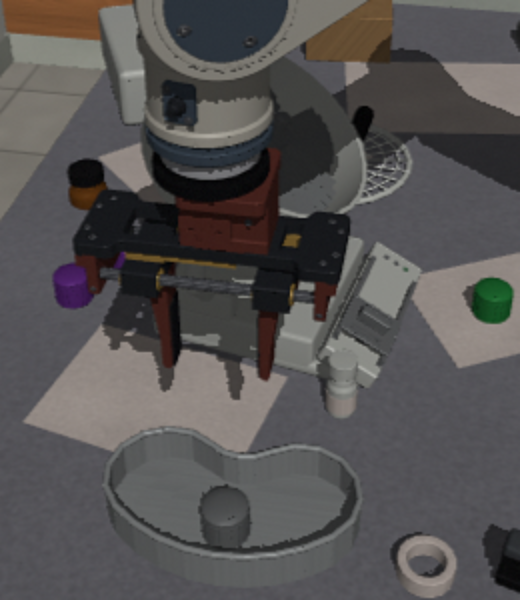

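The cap stands upright in the dish at (225,515). The cover is shut, and the bottle and the other objects stand where they were. Handing in.

```bash
python3 -c "
from workcell import close_job
print(close_job())"
```

```text
the job is handed in; nothing more can be done
None
```

The job is handed in at about 32 s: the button was pressed right in, the cover slid back against its shut stop, and the cap unscrewed clockwise and left standing upright in the dish; no verdict came back.

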